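Lean the wooden spatula in the crock, away from the bread

TASK

Pick the wooden spatula off its rest and put it handle-first into the deep crock, so that it leans clearly on the side of the rim away from the loaf, its handle end on the crock's floor. Set the handle end gently on the floor and lay the spatula over against that side while you still hold it, and only then let go. Do not jab the crock, and leave the crock, bread, canister and bowl standing where they are.

Things in the scene. Friction and masses are not known exactly. Their poses are not given: they have to be found in the camera images.
- spatula: pale wooden spatula, 200 mm, 0.05 kg. Origin: tip of the round handle end; x: centre line, handle to paddle end; z: normal to the paddle. Handle 14 mm diameter, x 0 to 140 mm; flat paddle 32 mm wide (y), 8 mm thick (z), x 140 to 200 mm; centre of mass at x about 100 mm. Starts level on the rest, paddle flat and overhanging, roughly towards the robot, centre line 45 mm above the counter
- paddle_end (a point): middle of the spatula's paddle end, x = 200 mm on its centre line
- rest: dark wooden rest, fixed. Origin: centre of underside; x along the lying spatula, handle to paddle. Foot 110 x 50 x 12 mm; at x = +45 and -45 mm a post 12 mm thick (x), 40 mm wide (y), 50 mm high, with an open-topped notch 20 mm wide, notch floor 38 mm above the counter
- crock: round straight-sided white stoneware crock, open top, loose, 0.95 kg. Origin: centre of underside, z up. Outer diameter 90 mm, height 120 mm, wall 7 mm (inside diameter 76 mm), inner floor 8 mm above the origin. Stands between bread and canister; its y axis lies along the line through both, either way round
- bread: brown slashed loaf, 170 mm long, fixed on a wooden board 210 x 110 x 15 mm; 90 mm high in all. Origin at the centre of the board's underside, 165 mm from the crock's centre, on either side. A bystander; the spatula must lean away from it
- canister: lidded steel canister, 94 mm diameter, 100 mm high, origin at the centre of its underside, 165 mm from the crock's centre across from the bread. A bystander
- bowl: white bowl, 110 mm diameter, 50 mm high, origin at the centre of its underside. A bystander
Mind the look-alikes: they are no part of the job. What is shaped like the crock but pink is not meant.

How it is judged:
On the way:
1. still held by the fingers, the spatula has its handle end on the crock's floor and is laid over to the side away from the bread, touching the crock (((y of bread in the frame of crock below 0 m and y of paddle_end in the frame of crock above 0.035 m and y of spatula in the frame of crock below 0.015 m) or (y of bread in the frame of crock above 0 m and y of paddle_end in the frame of crock below -0.035 m and y of spatula in the frame of crock above -0.015 m)) and x of paddle_end in the frame of crock between -0.045 and 0.045 m and z of spatula in the frame of crock below 0.012 m and horizontal distance between spatula and crock below 0.042 m and angle between spatula's own x axis and vertical between 0.2 and 0.75 rad and contact force between the fingers and spatula above 0.5 N and contact force between spatula and crock above 0.4 N), for 0.2 s.
At the end, for the whole second after the job is handed in: Released and still in the upright crock, all else unmoved: handle end within 4 mm of the inner floor, at most 15 mm past centre to the leaning side; lean 0.2 to 0.75 rad; paddle end 35 mm or more off the crock axis, away from the bread, and within 45 mm of the bread-canister line (((y of bread in the frame of crock below 0 m and y of paddle_end in the frame of crock above 0.035 m and y of spatula in the frame of crock below 0.015 m) or (y of bread in the frame of crock above 0 m and y of paddle_end in the frame of crock below -0.035 m and y of spatula in the frame of crock above -0.015 m)) and x of paddle_end in the frame of crock between -0.045 and 0.045 m and z of spatula in the frame of crock below 0.012 m and horizontal distance between spatula and crock below 0.042 m and angle between spatula's own x axis and vertical between 0.2 and 0.75 rad and linear speed of spatula below 0.02 m/s and angular speed of spatula below 0.2 rad/s and angle between crock's own z axis and vertical below 0.05 rad); the robot touches nothing.
It fails at once if the crock is shifted more than 25 mm or tipped (distance of crock from where it was at the start of the episode above 0.025 m or angle between crock's own z axis and vertical above 0.2 rad).
It fails at once if the bread board is shifted more than 20 mm or tipped (distance of bread from where it was at the start of the episode above 0.02 m or angle between bread's own z axis and vertical above 0.2 rad).
It fails at once if the canister is shifted more than 20 mm or tipped (distance of canister from where it was at the start of the episode above 0.02 m or angle between canister's own z axis and vertical above 0.2 rad).
It fails at once if the bowl is shifted more than 20 mm or tipped (distance of bowl from where it was at the start of the episode above 0.02 m or angle between bowl's own z axis and vertical above 0.2 rad).
It fails at once if the spatula is pushed on the crock with more than 15 N (contact force between spatula and crock above 15 N).
It also fails if it takes over 48 s, if anything falls off the work surface, if the arm or the gripper's body presses on something with over 40 N, if the wrist force passes 120 N, or if a joint passes its speed limit or range.

ROBOT

A 7-joint arm with a two-finger parallel gripper is mounted at the origin on the work surface. World frame = base frame: x ahead of the robot, y to its left, z up, the work surface at z = 0. Lengths are in m, angles in rad, forces in N, time in s.
With the tool pointing down it reaches from about 0.35 to 0.9 m from the base axis. Payload 8.1 kg.
Tool frame: the origin (TCP) lies midway between the tips of the shut fingers; the grasp point (between the pads) lies 19 mm behind it; z points along the fingers, y is the line along which they close (so a half turn about z gives the same grasp; the last joint's range is limited). The gripper opens to 92 mm and grips with 3 to 60 N. Pads are 19 mm wide; open, the fingers measure 130 mm over their backs; the gripper's body (75 mm by 190 mm) begins 47 mm behind the grasp point.
Start: joints at [-1.239, 0.434, 0.025, 1.573, -0.012, 1.134, -0.075], TCP at [0.263, 0.567, 0.227] pointing down, gripper open.
Joint ranges: [-2.62, 2.62], [-0.44, 2.09], [-1.27, 1.32], [0.08, 2.57], [-1.32, 4.46], [0.12, 2], [-2.74, 2.74]. Speed limits (rad/s): [2.22, 2.22, 3.01, 3.01, 3.14, 3.14, 3.14].

INTERFACE

Orientations are given as [roll, pitch, yaw] about the fixed x, y, z axes, in that order (R = Rz(yaw) Ry(pitch) Rx(roll)).
In Python, from workcell import bot gives the robot as it stands.
- The arm moves only by the tool step_arm, never from a script. Its argument "moves" is a list of rows, each an object of numbers: "rx", "ry", "rz": the turn, a rotation vector about the tool's x, y, z each as a share of 60 degrees, from -1 to 1; "tx", "ty", "tz": the shift along the tool's x, y, z each as a share of 1000 mm, from -1 to 1; "claw": the finger opening in mm, from 0 to 91.8. In form: [{"rx": .., "ry": .., "rz": .., "tx": .., "ty": .., "tz": .., "claw": ..}, ...]. A call has 1 to 10 rows; each row is the pose to reach, as a shift and turn from the pose commanded when the call began, along the tool's axes at that moment; what a row does not reach only later rows make up. A row lasts 1/12 s, in which the tool goes at most 41.7 mm and 7.16 degrees, less where a joint would pass 70% of its speed; a pose out of reach is approached as far as the arm can. A call with a number of a shift or a turn outside -1 to 1 is refused whole. A call with a gripper value outside its range is refused whole. The fingers move at their own pace and stop on an object; "grip_force" is the grip in N (left out, the last holds). Time passes only in rows, so rows that repeat a pose let the fingers close. It gives the time, the measured TCP pose, the force, the opening and the grip force at its end, in the units of the state.
- bot.state(): the state, without advancing time (a new reading comes with each control period).
- bot.get_image(name): name is "scene" or "top"; returns a dict with "img" (420x560x3 uint8, blue, green, red), "fx", "fy", "cx", "cy" (pixels), "view" (4x4, takes a point from world to camera coordinates). Camera axes: x right, y down, z forward; pixel columns grow to the right and rows downward; lengths in m; the calibration is good to about 2 mm. A picture is of the moment at which its call begins. There is no depth.
- bot.close_job(): hands the job in; it is judged then, once.
Trained networks look in a picture, given as the dict that the camera call returned (one of the last four; its "shot" number tells which), for a name from the list of things; names that differ only in an ending like _2 or _b are one class to them, and where a whole thing is asked for, a point or a joint stands for the part that bears it (a point fixed in the world has none). Each returns a list of dicts, best first, with "p" (0 to 1); they miss things now and then, are a little off and sometimes report something else, mostly with a low value. They report only what shows in the picture. A call takes as long as a camera call. They do not tell look-alikes from the thing itself.
- bot.cut_out(target, picture): "pixels" (420x560 bool, what is visible of it) and "xy" ([column, row] in pixels, amid what is visible of it).
The state is a dict: "time": time; "q": joint angles; "qvel": joint speeds; "effort": joint torques, N m; "tool_pos": TCP position; "tool_rot": TCP orientation; "force": force on the tool from outside, world axes, zero at the start; "torque": the same for the moment, N m; "finger_gap": finger opening in m; "grip_force": force on a finger pad.
Only numpy, scipy, OpenCV 4.12 (cv2) and the standard library are available. Lean on these libraries where they do the work, as an engineer would, in place of code of your own. Each camera call takes 0.05 s, during which the arm holds its last target. There are 200 camera calls.

## Working session

There is one attempt and no reset: what is moved stays moved. The work goes in short steps, Python scripts to look and compute and a tool call to move; the robot and the scene stay as the last step left them, time stands still between calls to the robot, and variables do not carry over. Pictures are saved under pics/ and viewed, at most 10 in all, crops included, and the job is handed in when it is done.

Besides the shell and the picture viewer there is one more tool, called after ">>>" as name(argument=value, ...) on one line, values as JSON. step_arm: Moves the arm, as the interface text tells. Its arguments: {"type":"object","properties":{"moves":{"type":"array","items":{"type":"object","properties":{"rx":{"type":"number"},"ry":{"type":"number"},"rz":{"type":"number"},"tx":{"type":"number"},"ty":{"type":"number"},"tz":{"type":"number"},"claw":{"type":"number"}}}},"grip_force":{"type":"number"}},"required":["moves"]}

```bash
mkdir -p pics
cat > h.py <<'E'
import numpy as np, cv2
from workcell import bot
from scipy.spatial.transform import Rotation as R
def ray(im,uv):
    V=np.array(im["view"]);d=np.array([(uv[0]-im["cx"])/im["fx"],(uv[1]-im["cy"])/im["fy"],1])
    return -V[:3,:3].T@V[:3,3], V[:3,:3].T@d
def onz(im,uv,z):
    o,d=ray(im,uv);return o+d*(z-o[2])/d[2]
def proj(im,p):
    V=np.array(im["view"]);c=V[:3,:3]@np.array(p)+V[:3,3];return np.array([im["fx"]*c[0]/c[2]+im["cx"],im["fy"]*c[1]/c[2]+im["cy"]])
E
python3 - <<'E'
from h import *
for n in ["scene","top"]:
    im=bot.get_image(n);cv2.imwrite(f"pics/{n}0.png",im["img"])
    print(n,ray(im,(280,210)))
    for t in ["spatula","rest","crock","bread","canister","bowl"]:
        for r in bot.cut_out(t,im):
            ys,xs=np.nonzero(r["pixels"]); 
            print(t,round(r["p"],2),np.round(r["xy"]),xs.min(),xs.max(),ys.min(),ys.max(),np.round(onz(im,r["xy"],0.045),3)[:2],im["img"][r["pixels"]].mean(0).round())
print(bot.state())
E
```

```text
scene (array([1.36042167, 0.05970376, 0.8847425 ]), array([-0.67961491, -0.04632275, -0.73222859]))
spatula 0.67 [395. 219.] 372 434 201 256 [0.59  0.285] [ 91. 143. 191.]
rest 0.96 [405. 246.] 385 431 218 263 [0.67  0.299] [23. 37. 65.]
crock 0.96 [212. 160.] 189 226 135 190 [ 0.408 -0.191] [ 78.  73. 136.]
crock 0.61 [188. 194.] 166 207 170 220 [ 0.543 -0.229] [110. 130. 143.]
crock 0.55 [189. 246.] 162 209 213 276 [ 0.708 -0.194] [ 78.  73. 136.]
bread 0.83 [128. 198.] 93 166 162 234 [ 0.571 -0.378] [ 45.  80. 133.]
bread 0.68 [397. 222.] 371 435 200 257 [0.6   0.287] [ 89. 140. 187.]
canister 0.76 [253. 219.] 231 270 189 242 [ 0.614 -0.056] [102. 113. 121.]
bowl 0.69 [277. 280.] 249 300 258 302 [0.785 0.015] [163. 193. 207.]
top (array([ 0.55230579, -0.03210505,  1.00726769]), array([ 0.03993275,  0.02977235, -0.99882357]))
spatula 0.9 [162. 212.] 127 182 168 236 [0.584 0.278] [ 60. 118. 158.]
rest 0.77 [150. 191.] 128 173 171 214 [0.635 0.306] [19. 43. 79.]
crock 0.85 [364. 279.] 341 388 256 302 [ 0.432 -0.2  ] [ 86.  84. 134.]
crock 0.61 [362. 155.] 341 387 132 178 [ 0.72  -0.1
[... 316 characters left out ...]
 0.7, 'q': array([-1.23860767,  0.43447837,  0.02498081,  1.57317906, -0.01159129,
        1.13400878, -0.07508229]), 'qvel': array([ 3.20354644e-04, -1.70102437e-03,  8.58422241e-04,  2.72815775e-04,
       -1.52879357e-03, -2.76645852e-03,  6.81794097e-05]), 'effort': array([-4.37602330e-04, -6.67492318e+01,  9.83511619e-01, -3.14777899e+01,
       -6.07486814e-02,  3.24231538e-02,  1.53864539e-05]), 'tool_pos': array([0.26328697, 0.56686195, 0.22676318]), 'tool_rot': array([3.14152064e+00, 5.71954904e-06, 2.70675814e+00]), 'force': array([-0.91571546, -1.11904006, -0.05462801]), 'torque': array([ 0.00419797,  0.02478762, -0.00903724]), 'grip_force': 0.0, 'finger_gap': 0.09167641132101433}
```

Run:
```python
import cv2
a=cv2.imread("pics/top0.png");b=cv2.imread("pics/scene0.png")
cv2.imwrite("pics/top_z.png",cv2.resize(a[90:320,90:490],None,fx=2,fy=2,interpolation=cv2.INTER_CUBIC))
cv2.imwrite("pics/sc_z.png",cv2.resize(b[110:320,80:460],None,fx=2,fy=2,interpolation=cv2.INTER_CUBIC))
```

```text
(no output)
```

View pics/top_z.png

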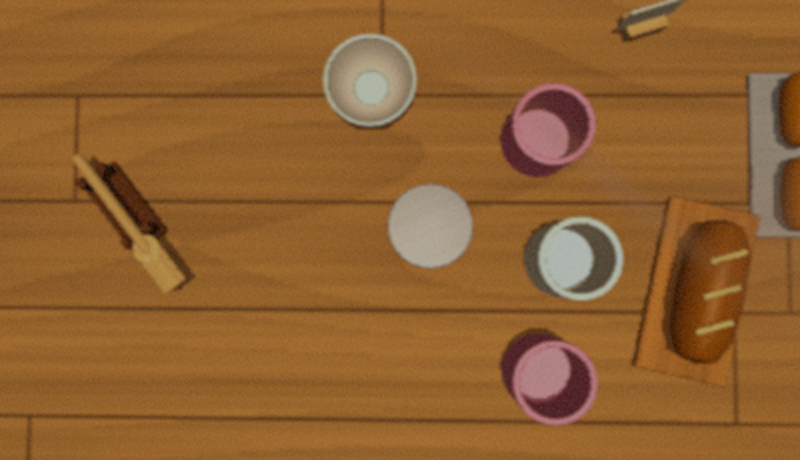

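View pics/sc_z.png

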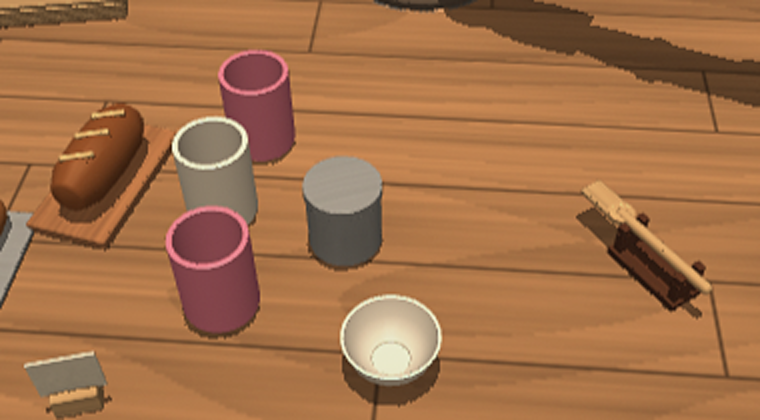

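Candidates, top view: the white crock is at (380,219). Its pink look-alikes are at (366,153) and (367,280). The spatula is at (162,212) with its handle end away from the robot, and nothing else resembles it. The loaf on its board is at (437,236), and the lidded canister at (305,203). The buns tray and the brush at the edge of the picture are not relevant. By the description I choose the white crock between the loaf and the canister. Next I fit exact poses.

```bash
cat > fit.py <<'E'
from h import *
from scipy.optimize import minimize
def hull(im,P):
    m=np.zeros((1680,2240),np.uint8);q=np.array([proj(im,p) for p in P])
    cv2.fillConvexPoly(m,cv2.convexHull(np.round((q+.5)*4*16).astype(np.int32)),1,shift=4);return m
def cyl(x,y,r,z0,z1):
    a=np.linspace(0,2*np.pi,40);return [(x+r*np.cos(t),y+r*np.sin(t),z) for t in a for z in(z0,z1)]
def spat(p):
    x,y,yaw=p;d=np.array([np.cos(yaw),np.sin(yaw),0]);n=np.array([-d[1],d[0],0]);o=np.array([x,y,.045]);u=np.array([0,0,1])
    H=[o+d*s+7*.001*(n*np.cos(t)+u*np.sin(t)) for s in(0,.14) for t in np.linspace(0,6.28,16)]
    B=[o+d*s+n*a+u*b for s in(.14,.2) for a in(-.016,.016) for b in(-.004,.004)]
    return [H,B]
def fit(obs,model,p0,s):
    M=[(im,cv2.resize(m.astype(np.uint8),(2240,1680),interpolation=cv2.INTER_LINEAR)>0) for im,m in obs]
    def f(p):
        c=0
        for im,m in M:
            r=np.zeros(m.shape,bool)
            for P in model(p): r|=hull(im,P)>0
            c+=1-(r&m).sum()/(r|m).sum()
        return c/len(M)
    b=minimize(f,p0,method="Nelder-Mead",options=dict(initial_simplex=[p0]+[np.array(p0)+s*np.eye(len(p0))[i]*(10 if i==2 else 1) for i in range(len(p0))],xatol=2e-4,fatol=1e-4,maxiter=120))
    return b.x,b.fun
E
python3 - <<'E'
from fit import *
ims=[bot.get_image(n) for n in("top","scene")]
def sel(t,im,near):
    return min(bot.cut_out(t,im),key=lambda r:np.hypot(*(np.array(r["xy"])-near)))["pixels"]
def run(t,nears,model,p0):
    ob=[(im,sel(t,im,n)) for im,n in zip(ims,nears) if n is not None]
    for o in [ob]+[[x] for x in ob]:
        x,f=fit(o,model,p0,.01);print(t,x.round(4),round(f,3))
run("crock",[(377,220),(188,194)],lambda p:[cyl(p[0],p[1],.045,0,.12)],[.57,-.22])
run("canister",[(304,202),(253,219)],lambda p:[cyl(p[0],p[1],.047,0,.1)],[.60,-.06])
run("spatula",[(162,212),(395,219)],spat,[.67,.34,-2.5])
im=ims[0];V=im["img"].copy()
cv2.imwrite("pics/crops.png",np.hstack([cv2.resize(im["img"][160:240,120:200],(400,400)),cv2.resize(im["img"][180:260,340:420],(400,400))]))
b=sel("bread",im,(437,236));r=cv2.minAreaRect(np.argwhere(b)[:,::-1].astype(np.float32));print("bread",r,onz(im,r[0],.045))
r=sel("rest",im,(150,191));r=cv2.minAreaRect(np.argwhere(r)[:,::-1].astype(np.float32));print("rest",r,onz(im,r[0],.02))
E
```

```text
crock [ 0.5707 -0.2216] 0.123
crock [ 0.5707 -0.221 ] 0.034
crock [ 0.5672 -0.2236] 0.207
canister [ 0.6057 -0.061 ] 0.072
canister [ 0.6053 -0.0607] 0.055
canister [ 0.6059 -0.0619] 0.088
spatula [ 0.6956  0.3638 -2.4723] 0.144
spatula [ 0.6949  0.3634 -2.4782] 0.128
spatula [ 0.6958  0.3629 -2.4694] 0.119
bread ((438.2528991699219, 235.1117706298828), (48.700889587402344, 87.96530151367188), 12.52880859375) [ 0.53435506 -0.37028143  0.045     ]
rest ((150.90000915527344, 192.70001220703125), (47.400001525878906, 22.600000381469727), 53.13010025024414) [0.63253532 0.3129019  0.02      ]
```

View pics/crops.png

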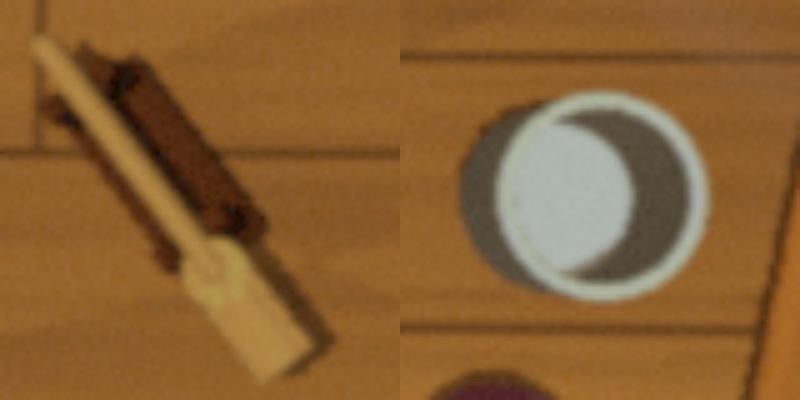

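The crops confirm the white crock and the spatula, handle end at upper left and paddle towards the robot. Next I plan the pregrasp: tool tilted 40° towards the handle, gripping across the paddle edges.

```bash
cat >> h.py <<'E'
A=np.radians(50);SG=.168          # tool/handle angle, grasp place on the spatula
CR=np.array([.5705,-.221,0]);az=np.arctan2(.160,.035);L=np.array([np.cos(az),np.sin(az),0]);U=np.array([0,0,1.])
def tool(h,p):                     # h: handle direction, p: perpendicular (approach side)
    z=np.cos(A)*h+np.sin(A)*p;x=-np.sin(A)*h+np.cos(A)*p
    return np.c_[x,np.cross(z,x),z]
def grasp(back=0,up=0):
    yw=-2.474;d=np.array([np.cos(yw),np.sin(yw),0]);M=tool(-d,-U)
    return np.array([.6953,.3634,.045])+d*SG+M[:,2]*(.019-back)+U*up,M
def place(y0,z0,th,x0=0,sg=SG):    # handle end at y0 along lean dir, z0 height, lean th
    h=-np.sin(th)*L-np.cos(th)*U;p=np.cos(th)*L-np.sin(th)*U;M=tool(h,p)
    return CR+L*y0+U*z0-h*sg+M[:,2]*.019+np.cross(L,U)*x0,M
def delta(P,M,s=None):
    s=s or bot.state();R0=R.from_euler("xyz",s["tool_rot"]).as_matrix()
    rv=R.from_matrix(R0.T@M).as_rotvec()/np.radians(60);t=R0.T@(P-s["tool_pos"])
    print("r",rv.round(3),"t",t.round(4),"| deg",round(np.degrees(np.linalg.norm(rv)*np.pi/3),1),"| goal",P.round(3))
E
python3 -c "
from h import *
delta(*grasp(.1));P,M=grasp();print(M.round(2));print(place(-.025,.03,.4))"
```

```text
r [-0.367 -0.597 -1.008] t [-0.3782 -0.1989  0.1197] | deg 73.6 | goal [0.522 0.227 0.107]
[[-0.6  -0.62  0.5 ]
 [-0.47  0.79  0.4 ]
 [-0.64  0.   -0.77]]
(array([ 0.58098658, -0.17306134,  0.16782144]), array([[ 1.90266801e-01,  9.76900017e-01,  9.72877203e-02],
       [ 8.69791089e-01, -2.13696879e-01,  4.44743864e-01],
       [ 4.55260371e-01, -1.38777878e-17, -8.90358352e-01]]))
```

>>> step_arm(moves=[{"rx": -0.36,"ry": -0.59,"rz": -1.0,"tx": -0.378,"ty": -0.199,"tz": 0.06,"claw": 65},{"rx": -0.36,"ry": -0.59,"rz": -1.0,"tx": -0.378,"ty": -0.199,"tz": 0.06,"claw": 65},{"rx": -0.36,"ry": -0.59,"rz": -1.0,"tx": -0.378,"ty": -0.199,"tz": 0.06,"claw": 65},{"rx": -0.36,"ry": -0.59,"rz": -1.0,"tx": -0.378,"ty": -0.199,"tz": 0.06,"claw": 65},{"rx": -0.36,"ry": -0.59,"rz": -1.0,"tx": -0.378,"ty": -0.199,"tz": 0.06,"claw": 65},{"rx": -0.36,"ry": -0.59,"rz": -1.0,"tx": -0.378,"ty": -0.199,"tz": 0.06,"claw": 65},{"rx": -0.36,"ry": -0.59,"rz": -1.0,"tx": -0.378,"ty": -0.199,"tz": 0.06,"claw": 65},{"rx": -0.36,"ry": -0.59,"rz": -1.0,"tx": -0.378,"ty": -0.199,"tz": 0.06,"claw": 65},{"rx": -0.36,"ry": -0.59,"rz": -1.0,"tx": -0.378,"ty": -0.199,"tz": 0.06,"claw": 65},{"rx": -0.36,"ry": -0.59,"rz": -1.0,"tx": -0.378,"ty": -0.199,"tz": 0.06,"claw": 65}])

```text
time: 2.03
tool_pos: [0.4792, 0.2809, 0.1729]
tool_rot: [3.105, 0.568, -2.701]
force: [0.1, 0.1, -0.4]
finger_gap: 0.065
grip_force: 0.0
```

```bash
python3 -c "
from h import *
delta(*grasp(.06));s=bot.state();print(s['q'].round(2),s['tool_pos'].round(3),s['finger_gap'],s['time'])"
```

```text
r [-0.093 -0.12  -0.177] t [ 0.0171 -0.065   0.1012] | deg 14.0 | goal [0.543 0.243 0.076]
[-0.59  0.17 -0.11  2.31  0.87  0.16  0.5 ] [0.479 0.281 0.173] 0.06504591841179484 2.0333
```

```bash
sed -i 's/A=np.radians(50)/A=np.radians(58)/' h.py; python3 -c "
from h import *
delta(*grasp(.06))"
```

```text
r [-0.081  0.012 -0.183] t [ 0.0115 -0.064   0.1008] | deg 12.0 | goal [0.546 0.246 0.08 ]
```

>>> step_arm(moves=[{"rx": -0.08,"ry": 0.012,"rz": -0.183,"tx": 0.0115,"ty": -0.064,"tz": 0.1,"claw": 60},{"rx": -0.08,"ry": 0.012,"rz": -0.183,"tx": 0.0115,"ty": -0.064,"tz": 0.1,"claw": 60},{"rx": -0.08,"ry": 0.012,"rz": -0.183,"tx": 0.0115,"ty": -0.064,"tz": 0.1,"claw": 60},{"rx": -0.08,"ry": 0.012,"rz": -0.183,"tx": 0.0115,"ty": -0.064,"tz": 0.1,"claw": 60},{"rx": -0.08,"ry": 0.012,"rz": -0.183,"tx": 0.0115,"ty": -0.064,"tz": 0.1,"claw": 60},{"rx": -0.08,"ry": 0.012,"rz": -0.183,"tx": 0.0115,"ty": -0.064,"tz": 0.1,"claw": 60}])

```text
time: 2.53
tool_pos: [0.5428, 0.2507, 0.0845]
tool_rot: [-3.14, 0.557, -2.475]
force: [-0.6, -0.6, -1.9]
finger_gap: 0.0601
grip_force: 0.0
```

```bash
python3 -c "
from h import *
delta(*grasp());s=bot.state();print(s['q'].round(2),s['tool_pos'].round(3),s['time'])"
```

```text
r [-0.002 -0.001 -0.001] t [ 0.0025 -0.0058  0.0639] | deg 0.2 | goal [0.571 0.266 0.029]
[ 0.05  0.49 -0.64  2.25  1.94  0.19 -0.11] [0.543 0.251 0.084] 2.5333
```

>>> step_arm(moves=[{"tz": 0.02,"claw": 60},{"tz": 0.04,"claw": 60},{"tz": 0.06,"claw": 60},{"tz": 0.06,"claw": 60},{"tz": 0.06,"claw": 60},{"tz": 0.06,"claw": 60}])

```text
invalid input at $.moves[0]: expected keys rx, ry, rz, tx, ty, tz, claw
```

```bash
python3 -c "
from h import *
delta(*grasp());s=bot.state();print(s['tool_pos'].round(4),s['force'].round(1),s['time'])
for i,n in enumerate(('top','scene')):
    im=bot.get_image(n);P,M=grasp();u=proj(im,P).astype(int);print(u);
    c=im['img'][u[1]-60:u[1]+60,max(u[0]-60,0):u[0]+60];c=cv2.resize(c,(400,400));a=c if i==0 else np.hstack([a,c])
cv2.imwrite('pics/g.png',a)"
```

```text
r [-0.002 -0.001 -0.001] t [ 0.0025 -0.0058  0.0639] | deg 0.2 | goal [0.571 0.266 0.029]
[0.5428 0.2507 0.0845] [-0.6 -0.6 -1.9] 2.5333
[168 217]
[385 217]
```

View pics/g.png

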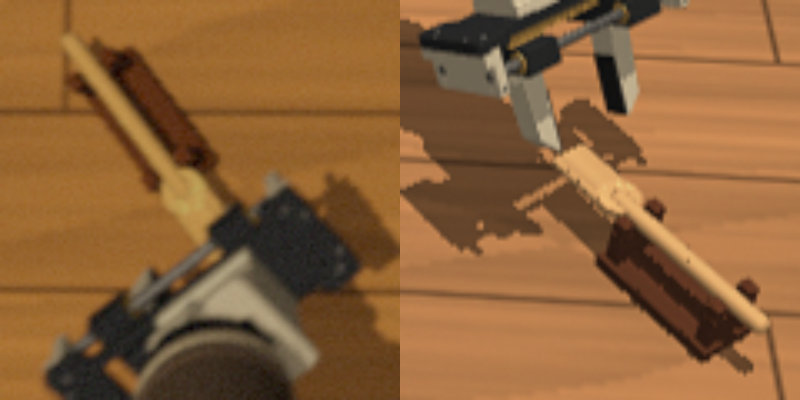

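The picture shows the gripper open, short of the paddle and straddling its line (scene crop, fingers at (540,140) and (625,100)). The move was refused because keys were missing, so I send it again.

>>> step_arm(moves=[{"rx": 0,"ry": 0,"rz": 0,"tx": 0,"ty": 0,"tz": 0.0,"claw": 60},{"rx": 0,"ry": 0,"rz": 0,"tx": 0,"ty": 0,"tz": 0.01,"claw": 60},{"rx": 0,"ry": 0,"rz": 0,"tx": 0,"ty": 0,"tz": 0.02,"claw": 60}])

```text
time: 2.88
tool_pos: [0.5501, 0.2577, 0.0681]
tool_rot: [-3.139, 0.556, -2.475]
force: [0.7, -0.6, 0.2]
finger_gap: 0.0598
grip_force: 0.0
```

```bash
python3 -c "
from h import *
delta(*grasp());s=bot.state();print(s['tool_pos'].round(4),s['force'].round(1),s['time'],s['qvel'].round(2),s['q'].round(2))"
```

```text
r [-0.004 -0.003 -0.001] t [ 0.0024 -0.0067  0.0447] | deg 0.3 | goal [0.571 0.266 0.029]
[0.5501 0.2577 0.0681] [ 0.7 -0.6  0.2] 2.8833 [ 0.09  0.38 -0.24 -0.09  0.31  0.34 -0.19] [ 0.07  0.55 -0.69  2.23  1.98  0.24 -0.13]
```

>>> step_arm(moves=[{"rx": 0,"ry": 0,"rz": 0,"tx": 0.002,"ty": -0.006,"tz": 0.01,"claw": 60},{"rx": 0,"ry": 0,"rz": 0,"tx": 0.002,"ty": -0.006,"tz": 0.025,"claw": 60},{"rx": 0,"ry": 0,"rz": 0,"tx": 0.002,"ty": -0.006,"tz": 0.035,"claw": 60},{"rx": 0,"ry": 0,"rz": 0,"tx": 0.002,"ty": -0.006,"tz": 0.042,"claw": 60},{"rx": 0,"ry": 0,"rz": 0,"tx": 0.002,"ty": -0.006,"tz": 0.042,"claw": 60},{"rx": 0,"ry": 0,"rz": 0,"tx": 0.002,"ty": -0.006,"tz": 0.042,"claw": 60}])

```text
time: 3.38
tool_pos: [0.5694, 0.2654, 0.0306]
tool_rot: [-3.14, 0.554, -2.475]
force: [0.1, 0.2, -0.6]
finger_gap: 0.06
grip_force: 0.0
```

```bash
python3 -c "
from h import *
delta(*grasp());s=bot.state();print(s['tool_pos'].round(4),s['force'].round(1),s['time'],s['q'].round(2))"
```

```text
r [-0.002 -0.004 -0.001] t [-0.0004 -0.0009  0.0023] | deg 0.3 | goal [0.571 0.266 0.029]
[0.5694 0.2654 0.0306] [ 0.1  0.2 -0.6] 3.3833 [ 0.09  0.67 -0.73  2.2   2.07  0.33 -0.18]
```

Good; close on it.

>>> step_arm(grip_force=20, moves=[{"rx": 0,"ry": 0,"rz": 0,"tx": 0,"ty": -0.001,"tz": 0.002,"claw": 45},{"rx": 0,"ry": 0,"rz": 0,"tx": 0,"ty": -0.001,"tz": 0.002,"claw": 38},{"rx": 0,"ry": 0,"rz": 0,"tx": 0,"ty": -0.001,"tz": 0.002,"claw": 20},{"rx": 0,"ry": 0,"rz": 0,"tx": 0,"ty": -0.001,"tz": 0.002,"claw": 20},{"rx": 0,"ry": 0,"rz": 0,"tx": 0,"ty": -0.001,"tz": 0.002,"claw": 20},{"rx": 0,"ry": 0,"rz": 0,"tx": 0,"ty": -0.001,"tz": 0.002,"claw": 20},{"rx": 0,"ry": 0,"rz": 0,"tx": 0,"ty": -0.001,"tz": 0.002,"claw": 20},{"rx": 0,"ry": 0,"rz": 0,"tx": 0,"ty": -0.001,"tz": 0.002,"claw": 20}])

```text
time: 4.05
tool_pos: [0.5715, 0.2642, 0.0285]
tool_rot: [-3.14, 0.555, -2.476]
force: [-1.0, -1.1, 2.9]
finger_gap: 0.0317
grip_force: 19.9
```

```bash
python3 -c "
from h import *
P,M=grasp();delta(P+U*.06,M);delta(P+U*.25,M);s=bot.state();print(s['force'].round(1),s['time'],s['grip_force'])"
```

```text
r [-0.003 -0.004 -0.002] t [-0.0324  0.0012 -0.051 ] | deg 0.3 | goal [0.571 0.266 0.089]
r [-0.003 -0.004 -0.002] t [-0.1324  0.0008 -0.2125] | deg 0.3 | goal [0.571 0.266 0.279]
[-1.  -1.1  2.9] 4.05 19.916794896125793
```

>>> step_arm(grip_force=35, moves=[{"rx": 0,"ry": 0,"rz": 0,"tx": 0,"ty": 0,"tz": 0,"claw": 20},{"rx": 0,"ry": 0,"rz": 0,"tx": -0.006,"ty": 0,"tz": -0.009,"claw": 20},{"rx": 0,"ry": 0,"rz": 0,"tx": -0.017,"ty": 0,"tz": -0.027,"claw": 20},{"rx": 0,"ry": 0,"rz": 0,"tx": -0.032,"ty": 0,"tz": -0.051,"claw": 20},{"rx": 0,"ry": 0,"rz": 0,"tx": -0.048,"ty": 0,"tz": -0.077,"claw": 20},{"rx": 0,"ry": 0,"rz": 0,"tx": -0.065,"ty": 0,"tz": -0.104,"claw": 20},{"rx": 0,"ry": 0,"rz": 0,"tx": -0.082,"ty": 0,"tz": -0.131,"claw": 20},{"rx": 0,"ry": 0,"rz": 0,"tx": -0.1,"ty": 0,"tz": -0.16,"claw": 20},{"rx": 0,"ry": 0,"rz": 0,"tx": -0.117,"ty": 0,"tz": -0.187,"claw": 20},{"rx": 0,"ry": 0,"rz": 0,"tx": -0.132,"ty": 0,"tz": -0.212,"claw": 20}])

```text
time: 4.88
tool_pos: [0.5732, 0.2624, 0.2214]
tool_rot: [3.141, 0.549, -2.476]
force: [2.0, -0.1, -1.3]
finger_gap: 0.0314
grip_force: 34.9
```

```bash
python3 -c "
from h import *
s=bot.state();print(s['force'].round(1),s['time'],s['grip_force'],s['finger_gap'],s['q'].round(2))
delta(*place(-.02,.17,.38))
P,M=place(-.02,.17,.38);R0=R.from_euler('xyz',s['tool_rot']);from scipy.spatial.transform import Slerp
Mh=Slerp([0,1],R.from_matrix([R0.as_matrix(),M]))([.5]).as_matrix()[0];print(Mh.round(2),M.round(2));delta((P+s['tool_pos'])/2,Mh)
"
```

```text
[ 2.  -0.1 -1.3] 4.8833 34.90452826023102 0.03137278896978101 [ 0.42  0.42 -1.1   2.01  0.74  0.46  1.1 ]
r [-0.1    0.481  2.407] t [ 0.1746 -0.3443 -0.2119] | deg 147.4 | goal [ 0.582 -0.169  0.311]
[[-0.86  0.48  0.18]
 [ 0.52  0.77  0.37]
 [ 0.04  0.41 -0.91]] [[ 0.17  0.98  0.13]
 [ 0.79 -0.21  0.58]
 [ 0.59 -0.   -0.81]]
r [-0.05   0.241  1.203] t [ 0.0873 -0.1721 -0.106 ] | deg 73.7 | goal [0.578 0.047 0.266]
```

>>> step_arm(moves=[{"rx": -0.005,"ry": 0.024,"rz": 0.12,"tx": -0.01,"ty": -0.01,"tz": -0.03,"claw": 20},{"rx": -0.01,"ry": 0.048,"rz": 0.24,"tx": 0.01,"ty": -0.03,"tz": -0.06,"claw": 20},{"rx": -0.015,"ry": 0.07,"rz": 0.36,"tx": 0.02,"ty": -0.06,"tz": -0.08,"claw": 20},{"rx": -0.02,"ry": 0.095,"rz": 0.48,"tx": 0.03,"ty": -0.085,"tz": -0.1,"claw": 20},{"rx": -0.025,"ry": 0.12,"rz": 0.6,"tx": 0.045,"ty": -0.11,"tz": -0.12,"claw": 20},{"rx": -0.03,"ry": 0.14,"rz": 0.7,"tx": 0.06,"ty": -0.14,"tz": -0.13,"claw": 20},{"rx": -0.035,"ry": 0.16,"rz": 0.8,"tx": 0.07,"ty": -0.16,"tz": -0.14,"claw": 20},{"rx": -0.037,"ry": 0.18,"rz": 0.9,"tx": 0.08,"ty": -0.17,"tz": -0.14,"claw": 20},{"rx": -0.037,"ry": 0.18,"rz": 0.9,"tx": 0.08,"ty": -0.17,"tz": -0.14,"claw": 20}])

```text
time: 5.63
tool_pos: [0.5691, 0.0367, 0.2979]
tool_rot: [2.745, 0.148, 2.851]
force: [-0.4, -0.4, -1.3]
finger_gap: 0.0317
grip_force: 34.9
```

```bash
python3 -c "
from h import *
s=bot.state();print(s['time'],s['grip_force'],s['finger_gap'],s['q'].round(2))
delta(*place(-.02,.17,.38))
"
```

```text
5.6333 34.90402042865753 0.03173879274010409 [ 0.94  0.38 -1.13  1.78  0.05  0.9   1.17]
r [-0.056  0.305  1.495] t [-0.0723 -0.1773 -0.0766] | deg 91.6 | goal [ 0.582 -0.169  0.311]
```

>>> step_arm(moves=[{"rx": -0.005,"ry": 0.025,"rz": 0.12,"tx": -0.01,"ty": -0.02,"tz": -0.01,"claw": 20},{"rx": -0.01,"ry": 0.05,"rz": 0.24,"tx": -0.02,"ty": -0.04,"tz": -0.02,"claw": 20},{"rx": -0.015,"ry": 0.075,"rz": 0.36,"tx": -0.03,"ty": -0.06,"tz": -0.03,"claw": 20},{"rx": -0.02,"ry": 0.1,"rz": 0.48,"tx": -0.035,"ty": -0.08,"tz": -0.04,"claw": 20},{"rx": -0.025,"ry": 0.12,"rz": 0.6,"tx": -0.04,"ty": -0.1,"tz": -0.045,"claw": 20},{"rx": -0.03,"ry": 0.14,"rz": 0.7,"tx": -0.045,"ty": -0.12,"tz": -0.05,"claw": 20},{"rx": -0.035,"ry": 0.16,"rz": 0.8,"tx": -0.05,"ty": -0.13,"tz": -0.055,"claw": 20},{"rx": -0.037,"ry": 0.18,"rz": 0.9,"tx": -0.055,"ty": -0.13,"tz": -0.06,"claw": 20},{"rx": -0.037,"ry": 0.18,"rz": 0.9,"tx": -0.055,"ty": -0.13,"tz": -0.06,"claw": 20}])

```text
time: 6.38
tool_pos: [0.5812, -0.1116, 0.3124]
tool_rot: [2.809, -0.393, 2.048]
force: [0.4, -0.2, -0.6]
finger_gap: 0.0313
grip_force: 34.9
```

```bash
python3 -c "
from h import *
s=bot.state();print(s['time'],s['grip_force'],s['finger_gap'],s['q'].round(2))
delta(*place(-.02,.17,.38))
"
```

```text
6.3833 34.905704855918884 0.031292147681403294 [ 0.96  0.51 -0.85  1.51 -0.14  1.24  0.63]
r [-0.019  0.121  0.603] t [-0.0478 -0.0183 -0.0254] | deg 36.9 | goal [ 0.582 -0.169  0.311]
```

>>> step_arm(moves=[{"rx": -0.004,"ry": 0.025,"rz": 0.12,"tx": -0.01,"ty": -0.004,"tz": -0.005,"claw": 20},{"rx": -0.008,"ry": 0.05,"rz": 0.24,"tx": -0.02,"ty": -0.008,"tz": -0.01,"claw": 20},{"rx": -0.012,"ry": 0.075,"rz": 0.36,"tx": -0.03,"ty": -0.012,"tz": -0.015,"claw": 20},{"rx": -0.015,"ry": 0.1,"rz": 0.48,"tx": -0.04,"ty": -0.016,"tz": -0.02,"claw": 20},{"rx": -0.018,"ry": 0.12,"rz": 0.58,"tx": -0.047,"ty": -0.018,"tz": -0.025,"claw": 20},{"rx": -0.018,"ry": 0.12,"rz": 0.58,"tx": -0.047,"ty": -0.018,"tz": -0.025,"claw": 20},{"rx": -0.018,"ry": 0.12,"rz": 0.58,"tx": -0.047,"ty": -0.018,"tz": -0.025,"claw": 20},{"rx": -0.018,"ry": 0.12,"rz": 0.58,"tx": -0.047,"ty": -0.018,"tz": -0.025,"claw": 20},{"rx": -0.018,"ry": 0.12,"rz": 0.58,"tx": -0.047,"ty": -0.018,"tz": -0.025,"claw": 20}])

```text
time: 7.13
tool_pos: [0.5815, -0.1645, 0.3118]
tool_rot: [3.12, -0.63, 1.399]
force: [0.5, 0.0, -0.5]
finger_gap: 0.0314
grip_force: 34.9
```

```bash
python3 -c "
from h import *
s=bot.state();print(s['time'],s['grip_force'],s['finger_gap'],s['q'].round(2))
delta(*place(-.02,.17,.38))
ims=[bot.get_image(n) for n in('top','scene')]
out=[]
for im in ims:
    v=cv2.resize(im['img'],None,fx=3,fy=3)
    R0=R.from_euler('xyz',s['tool_rot']).as_matrix();g=s['tool_pos']-.019*R0[:,2];h=-np.sin(A)*R0[:,0]+np.cos(A)*R0[:,2]
    for t in np.linspace(-.032,.168,9): cv2.circle(v,tuple((proj(im,g+h*t)*3+1).astype(int)),2,(255,0,255),-1)
    u=(proj(im,g+h*.1)*3).astype(int);out.append(v[max(u[1]-200,0):max(u[1]-200,0)+400,u[0]-200:u[0]+200])
cv2.imwrite('pics/held.png',np.hstack(out));print('tip',g+h*.168)
"
```

```text
7.1333 34.90660071372986 0.031445134490897954 [ 0.96  0.57 -0.71  1.43 -0.27  1.35  0.22]
r [-0.004  0.002  0.034] t [-0.0039  0.0011 -0.0015] | deg 2.1 | goal [ 0.582 -0.169  0.311]
tip [ 0.57045235 -0.23753118  0.17126459]
```

View pics/held.png

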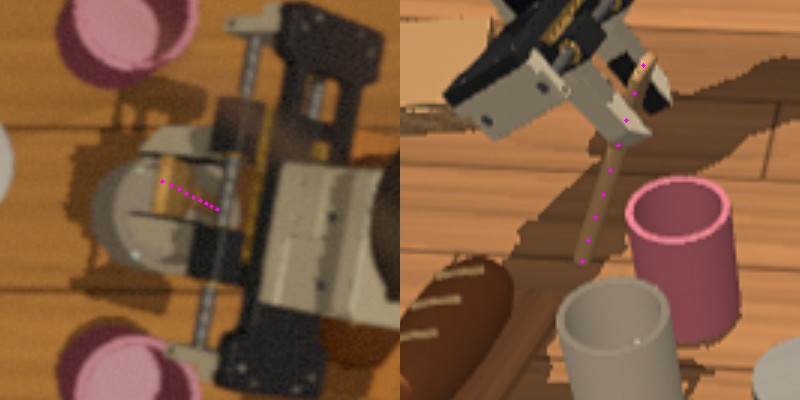

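The magenta prediction lies on the held spatula in both views (handle tip at (582,262) in the scene crop), so it has not slipped. Next I line up on the insertion axis and go in along the spatula's own axis.

```bash
python3 -c "
from h import *
delta(*place(-.022+.4*.139,.15,.38));
P,M=place(-.022+.4*.139,.15,.38);Q,_=place(-.022,.020,.38);print('then',M.T@(Q-P))"
```

```text
r [-0.004  0.002  0.032] t [0.0282 0.0023 0.0466] | deg 1.9 | goal [ 0.593 -0.116  0.291]
then [-1.21680436e-01  2.05032956e-17  7.20085510e-02]
```

>>> step_arm(moves=[{"rx": -0.004,"ry": 0.002,"rz": 0.032,"tx": 0.015,"ty": 0.002,"tz": 0.015,"claw": 20},{"rx": -0.004,"ry": 0.002,"rz": 0.032,"tx": 0.028,"ty": 0.002,"tz": 0.03,"claw": 20},{"rx": -0.004,"ry": 0.002,"rz": 0.032,"tx": 0.028,"ty": 0.002,"tz": 0.0466,"claw": 20},{"rx": -0.004,"ry": 0.002,"rz": 0.032,"tx": 0.028,"ty": 0.002,"tz": 0.0466,"claw": 20},{"rx": -0.004,"ry": 0.002,"rz": 0.032,"tx": 0.028,"ty": 0.002,"tz": 0.0466,"claw": 20},{"rx": -0.004,"ry": 0.002,"rz": 0.032,"tx": 0.028,"ty": 0.002,"tz": 0.0466,"claw": 20},{"rx": -0.004,"ry": 0.002,"rz": 0.032,"tx": 0.028,"ty": 0.002,"tz": 0.0466,"claw": 20}])

```text
time: 7.82
tool_pos: [0.5935, -0.119, 0.2905]
tool_rot: [-3.141, -0.632, 1.349]
force: [0.3, -1.1, -0.4]
finger_gap: 0.0314
grip_force: 34.9
```

```bash
python3 -c "
from h import *
s=bot.state();print(s['time'],s['force'].round(2),s['torque'].round(2),s['q'].round(2))
delta(*place(-.022+.4*.139,.15,.38));
delta(*place(-.022+.4*.064,.075,.38));
P,M=place(-.022+.4*.139,.15,.38)
im=bot.get_image('scene');v=cv2.resize(im['img'],None,fx=3,fy=3)
R0=R.from_euler('xyz',s['tool_rot']).as_matrix();g=s['tool_pos']-.019*R0[:,2];h=-np.sin(A)*R0[:,0]+np.cos(A)*R0[:,2]
for t in np.linspace(-.032,.168,9): cv2.circle(v,tuple((proj(im,g+h*t)*3+1).astype(int)),2,(255,0,255),-1)
for t in np.linspace(.2,.31,7): cv2.circle(v,tuple((proj(im,g+h*t)*3+1).astype(int)),2,(0,255,0),-1)
for a in np.linspace(0,6.28,60): cv2.circle(v,tuple((proj(im,CR+[.045*np.cos(a),.045*np.sin(a),.12])*3+1).astype(int)),1,(255,255,0),-1)
u=(proj(im,g+h*.1)*3).astype(int);cv2.imwrite('pics/pre.png',v[u[1]-200:u[1]+300,u[0]-250:u[0]+250]);print(g+h*.168)"
```

```text
7.8167 [ 0.33 -1.08 -0.37] [-0.87  0.22 -0.04] [ 0.91  0.56 -0.71  1.5  -0.29  1.25  0.16]
r [ 0.002  0.    -0.005] t [ 0.0022 -0.0007  0.0014] | deg 0.3 | goal [ 0.593 -0.116  0.291]
r [ 0.002  0.    -0.005] t [-0.0663 -0.0004  0.0442] | deg 0.3 | goal [ 0.587 -0.146  0.216]
[ 0.57724379 -0.19077497  0.14985391]
```

View pics/pre.png

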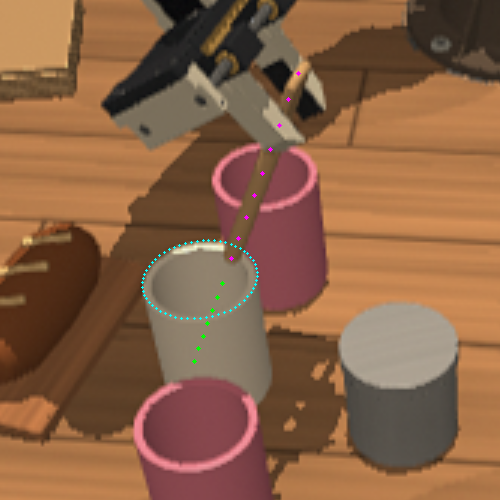

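The rim overlay matches the crock, and the tip at (232,258) is inside the rim on the canister side, as planned. Inserting.

>>> step_arm(moves=[{"rx": 0,"ry": 0,"rz": 0,"tx": -0.01,"ty": 0,"tz": 0.009,"claw": 20},{"rx": 0,"ry": 0,"rz": 0,"tx": -0.025,"ty": 0,"tz": 0.018,"claw": 20},{"rx": 0,"ry": 0,"rz": 0,"tx": -0.04,"ty": 0,"tz": 0.027,"claw": 20},{"rx": 0,"ry": 0,"rz": 0,"tx": -0.055,"ty": 0,"tz": 0.036,"claw": 20},{"rx": 0,"ry": 0,"rz": 0,"tx": -0.066,"ty": 0,"tz": 0.044,"claw": 20},{"rx": 0,"ry": 0,"rz": 0,"tx": -0.066,"ty": 0,"tz": 0.044,"claw": 20},{"rx": 0,"ry": 0,"rz": 0,"tx": -0.066,"ty": 0,"tz": 0.044,"claw": 20},{"rx": 0,"ry": 0,"rz": 0,"tx": -0.066,"ty": 0,"tz": 0.044,"claw": 20}])

```text
time: 8.53
tool_pos: [0.5875, -0.1438, 0.2161]
tool_rot: [-3.14, -0.634, 1.351]
force: [0.1, -0.5, -0.4]
finger_gap: 0.0317
grip_force: 34.9
```

```bash
python3 -c "
from h import *
s=bot.state();print(s['time'],s['force'].round(2),s['torque'].round(2),s['q'].round(2))
delta(*place(-.022+.4*.064,.075,.38));
delta(*place(-.022,.020,.38))"
```

```text
8.5333 [ 0.08 -0.52 -0.37] [-0.76  0.16  0.01] [ 0.94  0.64 -0.69  1.57 -0.26  1.15  0.24]
r [ 0.001 -0.001 -0.004] t [-0.0018 -0.0001 -0.0008] | deg 0.2 | goal [ 0.587 -0.146  0.216]
r [ 0.001 -0.001 -0.004] t [-0.055   0.      0.0283] | deg 0.2 | goal [ 0.582 -0.171  0.161]
```

>>> step_arm(moves=[{"rx": 0,"ry": 0,"rz": 0,"tx": -0.012,"ty": 0,"tz": 0.006,"claw": 20},{"rx": 0,"ry": 0,"rz": 0,"tx": -0.024,"ty": 0,"tz": 0.012,"claw": 20},{"rx": 0,"ry": 0,"rz": 0,"tx": -0.036,"ty": 0,"tz": 0.018,"claw": 20},{"rx": 0,"ry": 0,"rz": 0,"tx": -0.046,"ty": 0,"tz": 0.024,"claw": 20},{"rx": 0,"ry": 0,"rz": 0,"tx": -0.055,"ty": 0,"tz": 0.028,"claw": 20},{"rx": 0,"ry": 0,"rz": 0,"tx": -0.055,"ty": 0,"tz": 0.028,"claw": 20},{"rx": 0,"ry": 0,"rz": 0,"tx": -0.055,"ty": 0,"tz": 0.028,"claw": 20},{"rx": 0,"ry": 0,"rz": 0,"tx": -0.055,"ty": 0,"tz": 0.028,"claw": 20}])

```text
time: 9.2
tool_pos: [0.5813, -0.171, 0.1609]
tool_rot: [-3.14, -0.633, 1.35]
force: [-0.2, 0.3, -0.5]
finger_gap: 0.0315
grip_force: 34.9
```

```bash
python3 -c "
from h import *
s=bot.state();print(s['time'],s['force'].round(2),s['torque'].round(2),s['q'].round(2))
delta(*place(-.022,.020,.38));
delta(*place(-.022,.0115,.38));P,M=place(0,0,.38);print('down 1mm',-M.T@U)"
```

```text
9.2 [-0.2   0.32 -0.52] [-0.79  0.22  0.02] [ 0.96  0.72 -0.67  1.59 -0.23  1.09  0.3 ]
r [ 0.001 -0.001 -0.004] t [0.0002 0.0001 0.0004] | deg 0.3 | goal [ 0.582 -0.171  0.161]
r [ 0.001 -0.001 -0.004] t [-0.0048  0.0001  0.0072] | deg 0.3 | goal [ 0.582 -0.171  0.152]
down 1mm [-5.90994374e-01  2.77555756e-17  8.06675678e-01]
```

>>> step_arm(moves=[{"rx": 0,"ry": 0,"rz": 0,"tx": -0.0012,"ty": 0,"tz": 0.0016,"claw": 20},{"rx": 0,"ry": 0,"rz": 0,"tx": -0.0024,"ty": 0,"tz": 0.0032,"claw": 20},{"rx": 0,"ry": 0,"rz": 0,"tx": -0.0036,"ty": 0,"tz": 0.0048,"claw": 20},{"rx": 0,"ry": 0,"rz": 0,"tx": -0.0044,"ty": 0,"tz": 0.006,"claw": 20},{"rx": 0,"ry": 0,"rz": 0,"tx": -0.0044,"ty": 0,"tz": 0.006,"claw": 20},{"rx": 0,"ry": 0,"rz": 0,"tx": -0.0044,"ty": 0,"tz": 0.006,"claw": 20}])

```text
time: 9.7
tool_pos: [0.5809, -0.1713, 0.153]
tool_rot: [-3.139, -0.633, 1.35]
force: [-0.4, -0.3, -0.3]
finger_gap: 0.0317
grip_force: 34.9
```

>>> step_arm(moves=[{"rx": 0,"ry": 0,"rz": 0,"tx": -0.0003,"ty": 0,"tz": 0.0004,"claw": 20},{"rx": 0,"ry": 0,"rz": 0,"tx": -0.0006,"ty": 0,"tz": 0.0008,"claw": 20},{"rx": 0,"ry": 0,"rz": 0,"tx": -0.0006,"ty": 0,"tz": 0.0008,"claw": 20}])

```text
time: 9.95
tool_pos: [0.581, -0.1714, 0.152]
tool_rot: [-3.139, -0.633, 1.35]
force: [-0.2, 0.5, -0.2]
finger_gap: 0.0313
grip_force: 34.9
```

>>> step_arm(moves=[{"rx": 0,"ry": 0,"rz": 0,"tx": -0.0003,"ty": 0,"tz": 0.0004,"claw": 20},{"rx": 0,"ry": 0,"rz": 0,"tx": -0.0006,"ty": 0,"tz": 0.0008,"claw": 20},{"rx": 0,"ry": 0,"rz": 0,"tx": -0.0006,"ty": 0,"tz": 0.0008,"claw": 20}])

```text
time: 10.2
tool_pos: [0.5809, -0.1714, 0.1509]
tool_rot: [-3.139, -0.633, 1.35]
force: [0.0, 0.2, -0.5]
finger_gap: 0.0317
grip_force: 34.9
```

>>> step_arm(moves=[{"rx": 0,"ry": 0,"rz": 0,"tx": -0.0003,"ty": 0,"tz": 0.0004,"claw": 20},{"rx": 0,"ry": 0,"rz": 0,"tx": -0.0006,"ty": 0,"tz": 0.0008,"claw": 20},{"rx": 0,"ry": 0,"rz": 0,"tx": -0.0006,"ty": 0,"tz": 0.0008,"claw": 20}])

```text
time: 10.45
tool_pos: [0.5809, -0.1714, 0.1499]
tool_rot: [-3.139, -0.633, 1.35]
force: [0.8, 0.4, -1.0]
finger_gap: 0.0314
grip_force: 34.9
```

>>> step_arm(moves=[{"rx": 0,"ry": 0,"rz": 0,"tx": -0.0003,"ty": 0,"tz": 0.0004,"claw": 20},{"rx": 0,"ry": 0,"rz": 0,"tx": -0.0006,"ty": 0,"tz": 0.0008,"claw": 20},{"rx": 0,"ry": 0,"rz": 0,"tx": -0.0006,"ty": 0,"tz": 0.0008,"claw": 20}])

```text
time: 10.7
tool_pos: [0.5809, -0.1714, 0.1489]
tool_rot: [-3.139, -0.633, 1.35]
force: [0.0, 0.0, -1.8]
finger_gap: 0.031
grip_force: 34.9
```

>>> step_arm(moves=[{"rx": 0,"ry": 0,"rz": 0,"tx": 0,"ty": 0,"tz": 0,"claw": 20}])

```text
time: 10.78
tool_pos: [0.5809, -0.1714, 0.149]
tool_rot: [-3.139, -0.633, 1.35]
force: [-0.8, 0.0, -0.7]
finger_gap: 0.0312
grip_force: 34.9
```

```bash
python3 -c "
from h import *
s=bot.state();print(s['time'],s['force'].round(2),s['torque'].round(2))
R0=R.from_euler('xyz',s['tool_rot']).as_matrix();g=s['tool_pos']-.019*R0[:,2];h=-np.sin(A)*R0[:,0]+np.cos(A)*R0[:,2]
t=g+h*.168-CR;print('tip lean',t@L,'x',t@np.cross(L,U),'z',t[2],'lean',np.arccos(-h[2]))
out=[]
for n in ('scene','top'):
    im=bot.get_image(n);v=cv2.resize(im['img'],None,fx=4,fy=4,interpolation=cv2.INTER_CUBIC)
    for q in np.linspace(-.032,.168,9): cv2.circle(v,tuple((proj(im,g+h*q)*4+1.5).astype(int)),2,(255,0,255),-1)
    u=(proj(im,g+h*.05)*4).astype(int);out.append(v[u[1]-200:u[1]+200,u[0]-200:u[0]+200])
cv2.imwrite('pics/in.png',np.hstack(out))"
```

```text
10.7833 [-0.82  0.04 -0.7 ] [-0.84  0.24  0.  ]
tip lean -0.022805600150836026 x -0.0009974419825568895 z 0.008249006214788385 lean 0.37950210118593314
```

View pics/in.png

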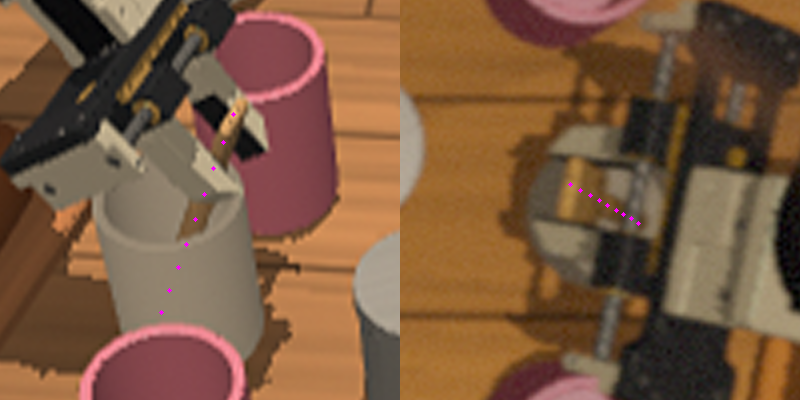

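The handle is in the crock and the tip estimate is at floor level, but no contact force shows yet. I continue in small steps.

>>> step_arm(moves=[{"rx": 0,"ry": 0,"rz": 0,"tx": -0.0003,"ty": 0,"tz": 0.0004,"claw": 20},{"rx": 0,"ry": 0,"rz": 0,"tx": -0.0006,"ty": 0,"tz": 0.0008,"claw": 20},{"rx": 0,"ry": 0,"rz": 0,"tx": -0.0006,"ty": 0,"tz": 0.0008,"claw": 20}])

```text
time: 11.13
tool_pos: [0.5809, -0.1715, 0.1479]
tool_rot: [-3.139, -0.633, 1.35]
force: [0.1, 0.6, -1.1]
finger_gap: 0.0317
grip_force: 34.9
```

```bash
python3 -c "
from h import *
s=bot.state();print(s['force'].round(2),s['torque'].round(3))"
```

```text
[ 0.14  0.56 -1.1 ] [-0.849  0.191 -0.033]
```

>>> step_arm(moves=[{"rx": 0,"ry": 0,"rz": 0,"tx": -0.0003,"ty": 0,"tz": 0.0004,"claw": 20},{"rx": 0,"ry": 0,"rz": 0,"tx": -0.0003,"ty": 0,"tz": 0.0004,"claw": 20},{"rx": 0,"ry": 0,"rz": 0,"tx": -0.0003,"ty": 0,"tz": 0.0004,"claw": 20}])

```text
time: 11.38
tool_pos: [0.5809, -0.1715, 0.1475]
tool_rot: [-3.139, -0.633, 1.35]
force: [0.6, 0.3, -0.9]
finger_gap: 0.0319
grip_force: 34.9
```

```bash
python3 -c "
from h import *
s=bot.state();print(s['force'].round(2),s['torque'].round(3))"
```

```text
[ 0.61  0.34 -0.85] [-0.793  0.197  0.002]
```

>>> step_arm(moves=[{"rx": 0,"ry": 0,"rz": 0,"tx": -0.0003,"ty": 0,"tz": 0.0004,"claw": 20},{"rx": 0,"ry": 0,"rz": 0,"tx": -0.0006,"ty": 0,"tz": 0.0008,"claw": 20},{"rx": 0,"ry": 0,"rz": 0,"tx": -0.0006,"ty": 0,"tz": 0.0008,"claw": 20}])

```text
time: 11.63
tool_pos: [0.5811, -0.171, 0.1468]
tool_rot: [-3.14, -0.633, 1.35]
force: [0.1, -0.4, 2.2]
finger_gap: 0.0316
grip_force: 34.9
```

```bash
cat > see.py <<'E'
from fit import *
s=bot.state();print(s['time'],s['force'].round(2),s['torque'].round(3))
R0=R.from_euler('xyz',s['tool_rot']).as_matrix();g=s['tool_pos']-.019*R0[:,2];h=-np.sin(A)*R0[:,0]+np.cos(A)*R0[:,2]
t=g+h*.168-CR;print('tip est lean',t@L,'z',t[2],'lean',np.arccos(-h[2]))
im=bot.get_image('scene')
for r in bot.cut_out('spatula',im):
    ys,xs=np.nonzero(r['pixels']);print(round(r['p'],2),r['xy'],len(xs))
    if abs(np.array(r['xy'])-proj(im,g+h*.05)).max()>40: continue
    q=np.array([proj(im,g+h*k) for k in np.linspace(-.032,.168,50)])
    o=[]
    for y in np.unique(ys)[::3]:
        x=xs[ys==y]; o.append((y,x.min(),x.max(),np.interp(y,q[:,1],q[:,0]).round(1)))
    print(q[0].round(1),[tuple(map(float,a)) for a in o])
E
python3 see.py
```

```text
11.6333 [ 0.07 -0.41  2.25] [-0.415  0.174  0.057]
tip est lean -0.022304030210376826 z 0.006079207772074241 lean 0.3789286524882367
0.53 [276.2, 280.1] 1760
```

Floor contact reads about +3 N at an estimated tip z of 6.1 mm, against 10.6 mm expected. So the effective grasp is at x ≈ 163 mm, and I recalibrate SG. Next I ease off, slide the end towards the loaf-side wall, and lean over.

```bash
sed -i 's/SG=.168/SG=.163/' h.py; sed -i 's/h\*.168/h*SG/' see.py; python3 -c "
from h import *
s=bot.state();R0=R.from_euler('xyz',s['tool_rot']).as_matrix();g=s['tool_pos']-.019*R0[:,2];h=-np.sin(A)*R0[:,0]+np.cos(A)*R0[:,2]
t=g+h*SG-CR;print('tip',t@L,t@np.cross(L,U),t[2])
z=lambda th:.008+.007*np.sin(th)
delta(*place(-.0205,z(.38)+.0,.38))
delta(*place(-.024,z(.42)+.0005,.42))
delta(*place(-.028,z(.46)+.0003,.46))"
```

```text
tip -0.020604600194005965 -0.0007635301900470501 0.01073169139916022
r [ 0.001 -0.001 -0.004] t [0.0001 0.0003 0.0003] | deg 0.2 | goal [ 0.581 -0.171  0.147]
r [ 0.001 -0.039 -0.004] t [0.0003 0.0003 0.0032] | deg 2.4 | goal [ 0.582 -0.169  0.144]
r [ 0.001 -0.077 -0.004] t [-0.0006  0.0003  0.0065] | deg 4.6 | goal [ 0.582 -0.168  0.141]
```

>>> step_arm(grip_force=15, moves=[{"rx": 0,"ry": 0,"rz": 0,"tx": 0.0006,"ty": 0,"tz": -0.0006,"claw": 20},{"rx": 0,"ry": -0.01,"rz": 0,"tx": 0.0006,"ty": 0,"tz": 0.0003,"claw": 20},{"rx": 0,"ry": -0.02,"rz": 0,"tx": 0.0006,"ty": 0,"tz": 0.0011,"claw": 20},{"rx": 0,"ry": -0.03,"rz": 0,"tx": 0.0006,"ty": 0,"tz": 0.0019,"claw": 20},{"rx": 0,"ry": -0.039,"rz": 0,"tx": 0.0006,"ty": 0,"tz": 0.0027,"claw": 20},{"rx": 0,"ry": -0.039,"rz": 0,"tx": 0.0006,"ty": 0,"tz": 0.0027,"claw": 20}])

```text
time: 12.23
tool_pos: [0.5815, -0.1688, 0.1449]
tool_rot: [-3.14, -0.591, 1.352]
force: [-0.3, -0.1, -1.1]
finger_gap: 0.032
grip_force: 14.9
```

```bash
cat > st.py <<'E'
from h import *
import sys
s=bot.state();print(s['time'],s['force'].round(2),s['torque'].round(3))
R0=R.from_euler('xyz',s['tool_rot']).as_matrix();g=s['tool_pos']-.019*R0[:,2];h=-np.sin(A)*R0[:,0]+np.cos(A)*R0[:,2]
t=g+h*SG-CR;print('tip',(t@L).round(4),(t@np.cross(L,U)).round(4),t[2].round(4),'lean',np.arccos(-h[2]).round(3))
z=lambda th:.008+.007*np.sin(th)
for y,th in ((-.024,.42),(-.028,.46),(-.028,.48),(-.028,.5),(-.028,.52)): print(th,end=' ');delta(*place(y,z(th),th))
E
python3 st.py
```

```text
12.2333 [-0.31 -0.11 -1.08] [-0.813  0.231  0.05 ]
tip -0.0239 -0.0008 0.0119 lean 0.422
0.42 r [ 0.     0.002 -0.003] t [-0.0008  0.0004  0.0006] | deg 0.2 | goal [ 0.582 -0.169  0.144]
0.46 r [ 0.    -0.037 -0.003] t [-0.0014  0.0004  0.0037] | deg 2.2 | goal [ 0.582 -0.168  0.141]
0.48 r [ 0.    -0.056 -0.003] t [-0.0001  0.0004  0.0065] | deg 3.3 | goal [ 0.583 -0.165  0.139]
0.5 r [ 0.    -0.075 -0.003] t [0.0011 0.0004 0.0092] | deg 4.5 | goal [ 0.583 -0.163  0.138]
0.52 r [ 0.    -0.094 -0.003] t [0.0023 0.0004 0.012 ] | deg 5.6 | goal [ 0.584 -0.16   0.136]
```

>>> step_arm(moves=[{"rx": 0,"ry": -0.01,"rz": 0,"tx": -0.0003,"ty": 0,"tz": 0.0009,"claw": 20},{"rx": 0,"ry": -0.02,"rz": 0,"tx": -0.0006,"ty": 0,"tz": 0.0018,"claw": 20},{"rx": 0,"ry": -0.03,"rz": 0,"tx": -0.001,"ty": 0,"tz": 0.0027,"claw": 20},{"rx": 0,"ry": -0.037,"rz": 0,"tx": -0.0013,"ty": 0,"tz": 0.0036,"claw": 20},{"rx": 0,"ry": -0.037,"rz": 0,"tx": -0.0013,"ty": 0,"tz": 0.0036,"claw": 20},{"rx": 0,"ry": -0.037,"rz": 0,"tx": -0.0013,"ty": 0,"tz": 0.0036,"claw": 20}])

```text
time: 12.73
tool_pos: [0.5825, -0.1669, 0.1423]
tool_rot: [-3.141, -0.555, 1.352]
force: [0.6, 3.9, 7.7]
finger_gap: 0.0315
grip_force: 15.0
```

```bash
python3 st.py
```

```text
12.7333 [0.57 3.88 7.75] [ 1.117 -0.166  0.004]
tip -0.0266 -0.0002 0.0122 lean 0.458
0.42 r [ 0.001  0.036 -0.003] t [-0.0011 -0.0001 -0.0026] | deg 2.2 | goal [ 0.582 -0.169  0.144]
0.46 r [ 0.001 -0.002 -0.003] t [-0.0016 -0.0001  0.0005] | deg 0.2 | goal [ 0.582 -0.168  0.141]
0.48 r [ 0.001 -0.021 -0.003] t [-0.0002 -0.0001  0.0032] | deg 1.3 | goal [ 0.583 -0.165  0.139]
0.5 r [ 0.001 -0.04  -0.003] t [ 0.0011 -0.0002  0.0059] | deg 2.4 | goal [ 0.583 -0.163  0.138]
0.52 r [ 0.001 -0.06  -0.003] t [ 0.0024 -0.0002  0.0086] | deg 3.6 | goal [ 0.584 -0.16   0.136]
```

>>> step_arm(moves=[{"rx": 0,"ry": 0,"rz": 0,"tx": 0.0006,"ty": 0,"tz": -0.0006,"claw": 20},{"rx": 0,"ry": 0,"rz": 0,"tx": 0.001,"ty": 0,"tz": -0.0009,"claw": 20},{"rx": 0,"ry": 0,"rz": 0,"tx": 0.001,"ty": 0,"tz": -0.0009,"claw": 20}])

```text
time: 12.98
tool_pos: [0.5822, -0.1678, 0.1428]
tool_rot: [-3.14, -0.554, 1.351]
force: [1.2, 1.8, 6.5]
finger_gap: 0.0319
grip_force: 15.0
```

```bash
python3 st.py
```

```text
12.9833 [1.18 1.81 6.47] [ 0.588 -0.295 -0.026]
tip -0.0277 -0.0004 0.0128 lean 0.459
0.42 r [ 0.001  0.037 -0.004] t [-0.0006 -0.     -0.0017] | deg 2.2 | goal [ 0.582 -0.169  0.144]
0.46 r [ 0.001 -0.001 -0.004] t [-0.0011 -0.      0.0014] | deg 0.2 | goal [ 0.582 -0.168  0.141]
0.48 r [ 0.001 -0.02  -0.004] t [ 0.0003 -0.      0.0041] | deg 1.2 | goal [ 0.583 -0.165  0.139]
0.5 r [ 0.001 -0.039 -0.004] t [ 0.0016 -0.      0.0068] | deg 2.4 | goal [ 0.583 -0.163  0.138]
0.52 r [ 0.001 -0.058 -0.004] t [ 0.0029 -0.0001  0.0095] | deg 3.5 | goal [ 0.584 -0.16   0.136]
```

>>> step_arm(moves=[{"rx": 0,"ry": 0,"rz": 0,"tx": 0.0005,"ty": 0,"tz": -0.0008,"claw": 20},{"rx": 0,"ry": 0,"rz": 0,"tx": 0.0008,"ty": 0,"tz": -0.0012,"claw": 20},{"rx": 0,"ry": 0,"rz": 0,"tx": 0.0008,"ty": 0,"tz": -0.0012,"claw": 20}])

```text
time: 13.23
tool_pos: [0.581, -0.1691, 0.1429]
tool_rot: [-3.138, -0.552, 1.349]
force: [0.7, -0.2, -0.6]
finger_gap: 0.0321
grip_force: 15.0
```

```bash
python3 st.py | head -2
python3 - <<'E'
from h import *
s=bot.state();R0=R.from_euler('xyz',s['tool_rot']).as_matrix();g=s['tool_pos']-.019*R0[:,2];h=-np.sin(A)*R0[:,0]+np.cos(A)*R0[:,2]
out=[]
for n in ('scene','top'):
    im=bot.get_image(n);v=cv2.resize(im['img'],None,fx=5,fy=5,interpolation=cv2.INTER_CUBIC)
    for q in np.linspace(SG-.2,SG,9): cv2.circle(v,tuple((proj(im,g+h*q)*5+2).astype(int)),2,(255,0,255),-1)
    for a in np.linspace(0,6.28,60): cv2.circle(v,tuple((proj(im,CR+[.045*np.cos(a),.045*np.sin(a),.12])*5+2).astype(int)),1,(255,255,0),-1)
    u=(proj(im,g+h*.03)*5).astype(int);out.append(v[u[1]-200:u[1]+200,u[0]-200:u[0]+200])
cv2.imwrite('pics/in2.png',np.hstack(out))
E
```

```text
13.2333 [ 0.7  -0.21 -0.6 ] [-0.751  0.216  0.004]
tip -0.0294 -0.0016 0.0131 lean 0.46
```

View pics/in2.png

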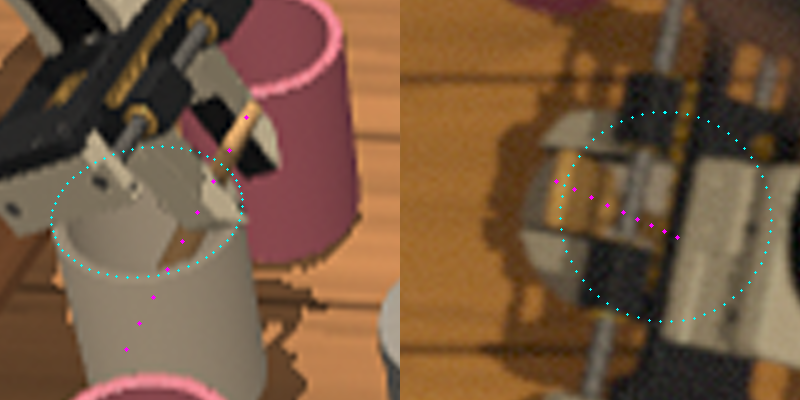

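The handle is inside the crock and now unloaded. The floor seems to be met about 1.5 mm earlier than estimated, so I now tilt over with z raised slightly.

```bash
sed -i 's/z=lambda th:.008/z=lambda th:.0098/; s/((-.024.*)):/((-.028,.47),(-.028,.48),(-.028,.49),(-.028,.5),(-.028,.52)):/' st.py; python3 st.py
```

```text
13.3333 [ 0.11  0.27 -0.66] [-0.726  0.17   0.034]
tip -0.0291 -0.0015 0.0132 lean 0.46
0.47 r [ 0.    -0.01  -0.005] t [0.0015 0.0007 0.0021] | deg 0.7 | goal [ 0.582 -0.167  0.142]
0.48 r [ 0.    -0.019 -0.005] t [0.0022 0.0007 0.0035] | deg 1.2 | goal [ 0.583 -0.165  0.141]
0.49 r [ 0.    -0.029 -0.005] t [0.0028 0.0007 0.0048] | deg 1.8 | goal [ 0.583 -0.164  0.14 ]
0.5 r [ 0.    -0.038 -0.005] t [0.0035 0.0007 0.0062] | deg 2.3 | goal [ 0.583 -0.163  0.14 ]
0.52 r [ 0.    -0.057 -0.005] t [0.0048 0.0007 0.0089] | deg 3.5 | goal [ 0.584 -0.16   0.138]
```

>>> step_arm(moves=[{"rx": 0,"ry": -0.005,"rz": 0,"tx": 0.001,"ty": 0,"tz": 0.001,"claw": 20},{"rx": 0,"ry": -0.01,"rz": 0,"tx": 0.0015,"ty": 0,"tz": 0.002,"claw": 20},{"rx": 0,"ry": -0.01,"rz": 0,"tx": 0.0015,"ty": 0,"tz": 0.002,"claw": 20}])

```text
time: 13.58
tool_pos: [0.5822, -0.1652, 0.1428]
tool_rot: [-3.139, -0.542, 1.351]
force: [0.3, -0.5, -0.6]
finger_gap: 0.0315
grip_force: 15.0
```

```bash
python3 st.py
```

```text
13.5833 [ 0.29 -0.47 -0.57] [-0.716  0.224 -0.037]
tip -0.0266 -0.001 0.0138 lean 0.47
0.47 r [ 0.    -0.    -0.004] t [-0.0016  0.0005 -0.0001] | deg 0.2 | goal [ 0.582 -0.167  0.142]
0.48 r [ 0.    -0.01  -0.004] t [-0.0009  0.0005  0.0013] | deg 0.6 | goal [ 0.583 -0.165  0.141]
0.49 r [ 0.    -0.019 -0.004] t [-0.0002  0.0005  0.0026] | deg 1.2 | goal [ 0.583 -0.164  0.14 ]
0.5 r [ 0.    -0.029 -0.004] t [0.0004 0.0005 0.004 ] | deg 1.7 | goal [ 0.583 -0.163  0.14 ]
0.52 r [-0.    -0.048 -0.004] t [0.0017 0.0005 0.0067] | deg 2.9 | goal [ 0.584 -0.16   0.138]
```

>>> step_arm(moves=[{"rx": 0,"ry": -0.006,"rz": 0,"tx": 0,"ty": 0,"tz": 0.0008,"claw": 20},{"rx": 0,"ry": -0.012,"rz": 0,"tx": 0,"ty": 0,"tz": 0.0016,"claw": 20},{"rx": 0,"ry": -0.019,"rz": 0,"tx": 0,"ty": 0,"tz": 0.0025,"claw": 20},{"rx": 0,"ry": -0.019,"rz": 0,"tx": 0,"ty": 0,"tz": 0.0025,"claw": 20}])

```text
time: 13.92
tool_pos: [0.5826, -0.1642, 0.1407]
tool_rot: [-3.14, -0.522, 1.351]
force: [-0.2, -0.9, -0.5]
finger_gap: 0.0316
grip_force: 15.0
```

```bash
python3 st.py
```

```text
13.9167 [-0.21 -0.94 -0.53] [-0.819  0.258  0.001]
tip -0.0281 -0.0009 0.0134 lean 0.49
0.47 r [ 0.     0.019 -0.004] t [-0.0015  0.0004 -0.0024] | deg 1.2 | goal [ 0.582 -0.167  0.142]
0.48 r [ 0.     0.01  -0.004] t [-0.0008  0.0004 -0.001 ] | deg 0.6 | goal [ 0.583 -0.165  0.141]
0.49 r [ 0.     0.    -0.004] t [-0.0001  0.0004  0.0003] | deg 0.2 | goal [ 0.583 -0.164  0.14 ]
0.5 r [ 0.    -0.009 -0.004] t [0.0006 0.0004 0.0016] | deg 0.6 | goal [ 0.583 -0.163  0.14 ]
0.52 r [ 0.    -0.028 -0.004] t [0.002  0.0004 0.0043] | deg 1.7 | goal [ 0.584 -0.16   0.138]
```

>>> step_arm(moves=[{"rx": 0,"ry": -0.006,"rz": 0,"tx": 0.0004,"ty": 0,"tz": 0.0008,"claw": 20},{"rx": 0,"ry": -0.012,"rz": 0,"tx": 0.0008,"ty": 0,"tz": 0.0018,"claw": 20},{"rx": 0,"ry": -0.019,"rz": 0,"tx": 0.0013,"ty": 0,"tz": 0.003,"claw": 20},{"rx": 0,"ry": -0.019,"rz": 0,"tx": 0.0013,"ty": 0,"tz": 0.003,"claw": 20}])

```text
time: 14.25
tool_pos: [0.5834, -0.1618, 0.1391]
tool_rot: [-3.14, -0.502, 1.351]
force: [-1.3, -2.0, 2.9]
finger_gap: 0.0316
grip_force: 15.0
```

```bash
python3 st.py
```

```text
14.25 [-1.27 -1.96  2.93] [-0.952  0.329 -0.016]
tip -0.0282 -0.0005 0.0135 lean 0.51
0.47 r [ 0.001  0.039 -0.004] t [-0.0029  0.0001 -0.0049] | deg 2.3 | goal [ 0.582 -0.167  0.142]
0.48 r [ 0.001  0.029 -0.004] t [-0.0022  0.0001 -0.0036] | deg 1.8 | goal [ 0.583 -0.165  0.141]
0.49 r [ 0.001  0.019 -0.004] t [-0.0014  0.0001 -0.0023] | deg 1.2 | goal [ 0.583 -0.164  0.14 ]
0.5 r [ 0.001  0.01  -0.004] t [-0.0007  0.0001 -0.001 ] | deg 0.6 | goal [ 0.583 -0.163  0.14 ]
0.52 r [ 0.001 -0.009 -0.004] t [0.0007 0.0001 0.0016] | deg 0.6 | goal [ 0.584 -0.16   0.138]
```

Rim and floor contact both show (fy −2 N, fz about +3.5 N). I hold it with a hair more down pressure.

>>> step_arm(moves=[{"rx": 0,"ry": 0,"rz": 0,"tx": -0.0002,"ty": 0,"tz": 0.0003,"claw": 20},{"rx": 0,"ry": 0,"rz": 0,"tx": -0.0002,"ty": 0,"tz": 0.0003,"claw": 20},{"rx": 0,"ry": 0,"rz": 0,"tx": -0.0002,"ty": 0,"tz": 0.0003,"claw": 20},{"rx": 0,"ry": 0,"rz": 0,"tx": -0.0002,"ty": 0,"tz": 0.0003,"claw": 20},{"rx": 0,"ry": 0,"rz": 0,"tx": -0.0002,"ty": 0,"tz": 0.0003,"claw": 20}])

```text
time: 14.67
tool_pos: [0.5833, -0.1623, 0.1385]
tool_rot: [-3.14, -0.503, 1.35]
force: [-0.4, -2.5, 4.0]
finger_gap: 0.032
grip_force: 15.0
```

```bash
python3 st.py|head -2
python3 - <<'E'
from h import *
s=bot.state();R0=R.from_euler('xyz',s['tool_rot']).as_matrix();g=s['tool_pos']-.019*R0[:,2];h=-np.sin(A)*R0[:,0]+np.cos(A)*R0[:,2]
im=bot.get_image('scene');v=cv2.resize(im['img'],None,fx=6,fy=6,interpolation=cv2.INTER_CUBIC)
for q in np.linspace(SG-.2,SG,9): cv2.circle(v,tuple((proj(im,g+h*q)*6+2.5).astype(int)),2,(255,0,255),-1)
u=(proj(im,g+h*.05)*6).astype(int);cv2.imwrite('pics/lean.png',v[u[1]-260:u[1]+320,u[0]-300:u[0]+300])
E
```

```text
14.6667 [-0.37 -2.49  4.04] [-0.76   0.152 -0.101]
tip -0.0285 -0.0006 0.0129 lean 0.509
```

View pics/lean.png

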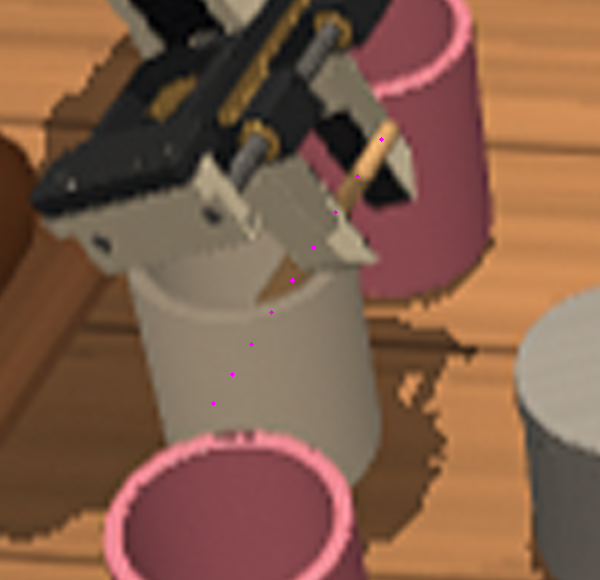

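The lean looks slightly greater than estimated, so the end may be wedged in the corner with little z margin. I ease back, move the end a few mm off the wall, re-seat it on the floor and lean again.

Run:
```python
from h import *
z=lambda th:.0098+.007*np.sin(th)
for y,zz,th in((-.0285,.0145,.49),(-.023,.0155,.43),(-.023,.0125,.43)): delta(*place(y,zz,th))
```

```text
r [ 0.001  0.018 -0.004] t [-0.0006  0.0001 -0.0041] | deg 1.1 | goal [ 0.583 -0.165  0.142]
r [ 0.001  0.076 -0.004] t [ 0.0003  0.0001 -0.0104] | deg 4.6 | goal [ 0.582 -0.167  0.148]
r [ 0.001  0.076 -0.004] t [-0.0011  0.0001 -0.0078] | deg 4.6 | goal [ 0.582 -0.167  0.145]
```

>>> step_arm(moves=[{"rx": 0,"ry": 0.01,"rz": 0,"tx": 0,"ty": 0,"tz": -0.002,"claw": 20},{"rx": 0,"ry": 0.018,"rz": 0,"tx": -0.0004,"ty": 0,"tz": -0.004,"claw": 20},{"rx": 0,"ry": 0.036,"rz": 0,"tx": 0,"ty": 0,"tz": -0.006,"claw": 20},{"rx": 0,"ry": 0.056,"rz": 0,"tx": 0.0002,"ty": 0,"tz": -0.008,"claw": 20},{"rx": 0,"ry": 0.076,"rz": 0,"tx": 0.0003,"ty": 0,"tz": -0.0104,"claw": 20},{"rx": 0,"ry": 0.076,"rz": 0,"tx": 0.0003,"ty": 0,"tz": -0.0104,"claw": 20},{"rx": 0,"ry": 0.076,"rz": 0,"tx": 0.0003,"ty": 0,"tz": -0.0104,"claw": 20}])

```text
time: 15.3
tool_pos: [0.5818, -0.1674, 0.1472]
tool_rot: [-3.138, -0.583, 1.348]
force: [-0.0, 0.1, -1.4]
finger_gap: 0.0318
grip_force: 15.0
```

```bash
python3 st.py|head -2
```

```text
15.3 [-0.01  0.07 -1.37] [-0.753  0.212 -0.033]
tip -0.0235 -0.0012 0.0148 lean 0.429
```

Free. Down in small steps.

>>> step_arm(moves=[{"rx": 0,"ry": 0,"rz": 0,"tx": -0.0003,"ty": 0,"tz": 0.0004,"claw": 20},{"rx": 0,"ry": 0,"rz": 0,"tx": -0.0006,"ty": 0,"tz": 0.0008,"claw": 20},{"rx": 0,"ry": 0,"rz": 0,"tx": -0.0006,"ty": 0,"tz": 0.0008,"claw": 20},{"rx": 0,"ry": 0,"rz": 0,"tx": -0.0006,"ty": 0,"tz": 0.0008,"claw": 20}])

```text
time: 15.63
tool_pos: [0.582, -0.1664, 0.1467]
tool_rot: [-3.139, -0.582, 1.351]
force: [-0.0, 0.3, -0.9]
finger_gap: 0.0314
grip_force: 15.0
```

>>> step_arm(moves=[{"rx": 0,"ry": 0,"rz": 0,"tx": -0.0002,"ty": 0,"tz": 0.0003,"claw": 20},{"rx": 0,"ry": 0,"rz": 0,"tx": -0.0004,"ty": 0,"tz": 0.0006,"claw": 20},{"rx": 0,"ry": 0,"rz": 0,"tx": -0.0004,"ty": 0,"tz": 0.0006,"claw": 20},{"rx": 0,"ry": 0,"rz": 0,"tx": -0.0004,"ty": 0,"tz": 0.0006,"claw": 20}])

```text
time: 15.97
tool_pos: [0.582, -0.1667, 0.1459]
tool_rot: [-3.139, -0.582, 1.35]
force: [-0.2, 0.1, -0.3]
finger_gap: 0.0315
grip_force: 15.0
```

>>> step_arm(moves=[{"rx": 0,"ry": 0,"rz": 0,"tx": -0.0002,"ty": 0,"tz": 0.0003,"claw": 20},{"rx": 0,"ry": 0,"rz": 0,"tx": -0.0004,"ty": 0,"tz": 0.0006,"claw": 20},{"rx": 0,"ry": 0,"rz": 0,"tx": -0.0004,"ty": 0,"tz": 0.0006,"claw": 20},{"rx": 0,"ry": 0,"rz": 0,"tx": -0.0004,"ty": 0,"tz": 0.0006,"claw": 20}])

```text
time: 16.3
tool_pos: [0.582, -0.1668, 0.1451]
tool_rot: [-3.139, -0.583, 1.35]
force: [-0.2, 0.1, -0.3]
finger_gap: 0.0319
grip_force: 15.0
```

```bash
sed -i 's/((-.028,.47).*)):/((-.022,.45),(-.022,.47),(-.022,.49)):/' st.py; python3 st.py
```

```text
16.3 [-0.17  0.12 -0.29] [-0.781  0.219 -0.013]
tip -0.0229 -0.001 0.0128 lean 0.43
0.45 r [ 0.001 -0.019 -0.004] t [0.0021 0.0004 0.0033] | deg 1.2 | goal [ 0.583 -0.163  0.144]
0.47 r [ 0.001 -0.038 -0.004] t [0.0035 0.0004 0.006 ] | deg 2.3 | goal [ 0.584 -0.161  0.142]
0.49 r [ 0.    -0.058 -0.004] t [0.0048 0.0004 0.0087] | deg 3.5 | goal [ 0.584 -0.158  0.14 ]
```

>>> step_arm(moves=[{"rx": 0,"ry": 0,"rz": 0,"tx": -0.0003,"ty": 0,"tz": 0.0004,"claw": 20},{"rx": 0,"ry": 0,"rz": 0,"tx": -0.0006,"ty": 0,"tz": 0.0008,"claw": 20},{"rx": 0,"ry": 0,"rz": 0,"tx": -0.0006,"ty": 0,"tz": 0.0008,"claw": 20},{"rx": 0,"ry": 0,"rz": 0,"tx": -0.0006,"ty": 0,"tz": 0.0008,"claw": 20}])

```text
time: 16.63
tool_pos: [0.582, -0.1668, 0.1441]
tool_rot: [-3.139, -0.583, 1.35]
force: [-0.2, -0.3, -0.9]
finger_gap: 0.0319
grip_force: 15.0
```

>>> step_arm(moves=[{"rx": 0,"ry": 0,"rz": 0,"tx": -0.0002,"ty": 0,"tz": 0.0003,"claw": 20},{"rx": 0,"ry": 0,"rz": 0,"tx": -0.0004,"ty": 0,"tz": 0.0006,"claw": 20},{"rx": 0,"ry": 0,"rz": 0,"tx": -0.0004,"ty": 0,"tz": 0.0006,"claw": 20},{"rx": 0,"ry": 0,"rz": 0,"tx": -0.0004,"ty": 0,"tz": 0.0006,"claw": 20}])

```text
time: 16.97
tool_pos: [0.582, -0.1668, 0.1434]
tool_rot: [-3.139, -0.583, 1.35]
force: [-0.1, -0.3, -0.5]
finger_gap: 0.032
grip_force: 15.0
```

>>> step_arm(moves=[{"rx": 0,"ry": 0,"rz": 0,"tx": -0.0002,"ty": 0,"tz": 0.0003,"claw": 20},{"rx": 0,"ry": 0,"rz": 0,"tx": -0.0004,"ty": 0,"tz": 0.0006,"claw": 20},{"rx": 0,"ry": 0,"rz": 0,"tx": -0.0004,"ty": 0,"tz": 0.0006,"claw": 20},{"rx": 0,"ry": 0,"rz": 0,"tx": -0.0004,"ty": 0,"tz": 0.0006,"claw": 20}])

```text
time: 17.3
tool_pos: [0.5821, -0.1666, 0.1429]
tool_rot: [-3.14, -0.583, 1.35]
force: [-0.7, 1.1, 1.4]
finger_gap: 0.0318
grip_force: 15.0
```

>>> step_arm(moves=[{"rx": 0,"ry": 0,"rz": 0,"tx": -0.0002,"ty": 0,"tz": 0.0003,"claw": 20},{"rx": 0,"ry": 0,"rz": 0,"tx": -0.0004,"ty": 0,"tz": 0.0005,"claw": 20},{"rx": 0,"ry": 0,"rz": 0,"tx": -0.0004,"ty": 0,"tz": 0.0005,"claw": 20},{"rx": 0,"ry": 0,"rz": 0,"tx": -0.0004,"ty": 0,"tz": 0.0005,"claw": 20}])

```text
time: 17.63
tool_pos: [0.5823, -0.1664, 0.1426]
tool_rot: [-3.14, -0.583, 1.351]
force: [0.1, 2.4, 5.5]
finger_gap: 0.032
grip_force: 15.0
```

```bash
python3 st.py
```

```text
17.6333 [0.11 2.4  5.51] [ 0.275  0.141 -0.013]
tip -0.0224 -0.0007 0.0102 lean 0.429
0.45 r [ 0.001 -0.02  -0.004] t [0.0032 0.0002 0.0009] | deg 1.2 | goal [ 0.583 -0.163  0.144]
0.47 r [ 0.001 -0.039 -0.004] t [0.0045 0.0002 0.0036] | deg 2.4 | goal [ 0.584 -0.161  0.142]
0.49 r [ 0.001 -0.058 -0.004] t [0.0058 0.0002 0.0063] | deg 3.5 | goal [ 0.584 -0.158  0.14 ]
```

Floor contact is now clear at z ≈ 10.5 mm, as the geometry predicts. So the earlier contact was a wedge. I lean about this point.

```bash
sed -i 's/z=lambda th:.0098/z=lambda th:.0077/; s/((-.022,.45).*)):/((-.022,.43),(-.022,.45),(-.022,.47),(-.022,.49)):/' st.py; python3 st.py
```

```text
17.6333 [0.11 2.4  5.51] [ 0.275  0.141 -0.013]
tip -0.0224 -0.0007 0.0102 lean 0.429
0.43 r [ 0.001 -0.001 -0.004] t [ 0.0006  0.0002 -0.    ] | deg 0.2 | goal [ 0.583 -0.166  0.143]
0.45 r [ 0.001 -0.02  -0.004] t [0.002  0.0002 0.0027] | deg 1.2 | goal [ 0.583 -0.163  0.141]
0.47 r [ 0.001 -0.039 -0.004] t [0.0033 0.0002 0.0054] | deg 2.4 | goal [ 0.584 -0.161  0.14 ]
0.49 r [ 0.001 -0.058 -0.004] t [0.0046 0.0002 0.0081] | deg 3.5 | goal [ 0.584 -0.158  0.138]
```

>>> step_arm(moves=[{"rx": 0,"ry": 0,"rz": 0,"tx": 0.0004,"ty": 0,"tz": -0.0005,"claw": 20},{"rx": 0,"ry": -0.007,"rz": 0,"tx": 0.0011,"ty": 0,"tz": 0.0004,"claw": 20},{"rx": 0,"ry": -0.014,"rz": 0,"tx": 0.0018,"ty": 0,"tz": 0.0013,"claw": 20},{"rx": 0,"ry": -0.02,"rz": 0,"tx": 0.0024,"ty": 0,"tz": 0.0022,"claw": 20},{"rx": 0,"ry": -0.02,"rz": 0,"tx": 0.0024,"ty": 0,"tz": 0.0022,"claw": 20}])

```text
time: 18.05
tool_pos: [0.5826, -0.1638, 0.1412]
tool_rot: [-3.139, -0.56, 1.351]
force: [0.6, -1.6, 0.6]
finger_gap: 0.0322
grip_force: 15.0
```

```bash
python3 st.py
```

```text
18.05 [ 0.6  -1.61  0.56] [-0.745  0.165  0.013]
tip -0.0229 -0.001 0.0107 lean 0.452
0.43 r [ 0.     0.021 -0.004] t [-0.0008  0.0004 -0.0025] | deg 1.3 | goal [ 0.583 -0.166  0.143]
0.45 r [ 0.     0.002 -0.004] t [0.0006 0.0004 0.0002] | deg 0.3 | goal [ 0.583 -0.163  0.141]
0.47 r [ 0.    -0.017 -0.004] t [0.002  0.0004 0.0028] | deg 1.0 | goal [ 0.584 -0.161  0.14 ]
0.49 r [ 0.    -0.036 -0.004] t [0.0034 0.0004 0.0055] | deg 2.2 | goal [ 0.584 -0.158  0.138]
```

>>> step_arm(moves=[{"rx": 0,"ry": -0.004,"rz": 0,"tx": 0.0002,"ty": 0,"tz": 0.0008,"claw": 20},{"rx": 0,"ry": -0.007,"rz": 0,"tx": 0.0004,"ty": 0,"tz": 0.0014,"claw": 20},{"rx": 0,"ry": -0.007,"rz": 0,"tx": 0.0004,"ty": 0,"tz": 0.0014,"claw": 20},{"rx": 0,"ry": -0.007,"rz": 0,"tx": 0.0004,"ty": 0,"tz": 0.0014,"claw": 20},{"rx": 0,"ry": -0.007,"rz": 0,"tx": 0.0004,"ty": 0,"tz": 0.0014,"claw": 20},{"rx": 0,"ry": -0.007,"rz": 0,"tx": 0.0004,"ty": 0,"tz": 0.0014,"claw": 20},{"rx": 0,"ry": -0.007,"rz": 0,"tx": 0.0004,"ty": 0,"tz": 0.0014,"claw": 20}])

```text
time: 18.63
tool_pos: [0.5828, -0.163, 0.1405]
tool_rot: [-3.139, -0.554, 1.35]
force: [-0.9, -2.9, 2.3]
finger_gap: 0.0317
grip_force: 15.0
```

```bash
python3 st.py
```

```text
18.6333 [-0.88 -2.86  2.29] [-1.046  0.282 -0.018]
tip -0.0228 -0.001 0.0104 lean 0.458
0.43 r [ 0.001  0.027 -0.005] t [-0.0012  0.0004 -0.0036] | deg 1.6 | goal [ 0.583 -0.166  0.143]
0.45 r [ 0.001  0.008 -0.005] t [ 0.0003  0.0003 -0.001 ] | deg 0.6 | goal [ 0.583 -0.163  0.141]
0.47 r [ 0.001 -0.011 -0.005] t [0.0017 0.0003 0.0017] | deg 0.7 | goal [ 0.584 -0.161  0.14 ]
0.49 r [ 0.001 -0.03  -0.005] t [0.0031 0.0003 0.0044] | deg 1.8 | goal [ 0.584 -0.158  0.138]
```

Contact has been held for about 0.5 s on both floor and rim. Release, then retreat along the tool axis.

>>> step_arm(grip_force=5, moves=[{"rx": 0,"ry": 0,"rz": 0,"tx": 0,"ty": 0,"tz": 0,"claw": 20},{"rx": 0,"ry": 0,"rz": 0,"tx": 0,"ty": 0,"tz": 0,"claw": 36},{"rx": 0,"ry": 0,"rz": 0,"tx": 0,"ty": 0,"tz": 0,"claw": 45},{"rx": 0,"ry": 0,"rz": 0,"tx": 0,"ty": 0,"tz": 0,"claw": 60},{"rx": 0,"ry": 0,"rz": 0,"tx": 0,"ty": 0,"tz": 0,"claw": 60},{"rx": 0,"ry": 0,"rz": 0,"tx": 0,"ty": 0,"tz": -0.005,"claw": 60},{"rx": 0,"ry": 0,"rz": 0,"tx": 0,"ty": 0,"tz": -0.015,"claw": 60},{"rx": 0,"ry": 0,"rz": 0,"tx": 0,"ty": 0,"tz": -0.035,"claw": 60},{"rx": 0,"ry": 0,"rz": 0,"tx": 0,"ty": 0,"tz": -0.06,"claw": 60},{"rx": 0,"ry": 0,"rz": 0,"tx": 0,"ty": 0,"tz": -0.09,"claw": 60}])

```text
time: 19.47
tool_pos: [0.572, -0.2089, 0.2181]
tool_rot: [-3.138, -0.555, 1.35]
force: [0.3, -0.6, 0.7]
finger_gap: 0.0601
grip_force: 0.0
```

>>> step_arm(moves=[{"rx": 0,"ry": 0,"rz": 0,"tx": 0,"ty": 0,"tz": -0.03,"claw": 60},{"rx": 0,"ry": 0,"rz": 0,"tx": 0,"ty": 0,"tz": -0.06,"claw": 60},{"rx": 0,"ry": 0,"rz": 0,"tx": 0.03,"ty": 0,"tz": -0.09,"claw": 60},{"rx": 0,"ry": 0,"rz": 0,"tx": 0.05,"ty": 0,"tz": -0.12,"claw": 60},{"rx": 0,"ry": 0,"rz": 0,"tx": 0.05,"ty": 0,"tz": -0.12,"claw": 60},{"rx": 0,"ry": 0,"rz": 0,"tx": 0.05,"ty": 0,"tz": -0.12,"claw": 60}])

```text
time: 19.97
tool_pos: [0.5694, -0.2294, 0.3489]
tool_rot: [3.138, -0.552, 1.353]
force: [0.5, 0.0, -1.1]
finger_gap: 0.0601
grip_force: 0.0
```

Run:
```python
from h import *
s=bot.state();print(s['time'],s['tool_pos'],s['force'].round(1))
im=bot.get_image('scene');v=cv2.resize(im['img'],None,fx=5,fy=5,interpolation=cv2.INTER_CUBIC)
for y0,th,c in((-.0228,.45,(255,0,255)),(-.0318,.518,(0,255,0))):
    o=CR+L*y0+U*(.008+.007*np.sin(th));d=L*np.sin(th)+U*np.cos(th)
    for q in np.linspace(0,.2,11): cv2.circle(v,tuple((proj(im,o+d*q)*5+2).astype(int)),2,c,-1)
for a in np.linspace(0,6.28,60): cv2.circle(v,tuple((proj(im,CR+[.045*np.cos(a),.045*np.sin(a),.12])*5+2).astype(int)),1,(255,255,0),-1)
u=(proj(im,CR+U*.12)*5).astype(int);cv2.imwrite('pics/done.png',v[u[1]-300:u[1]+300,u[0]-300:u[0]+400])
```

```text
19.9667 [ 0.56935524 -0.22939955  0.34894193] [ 0.5  0.  -1.1]
```

View pics/done.png

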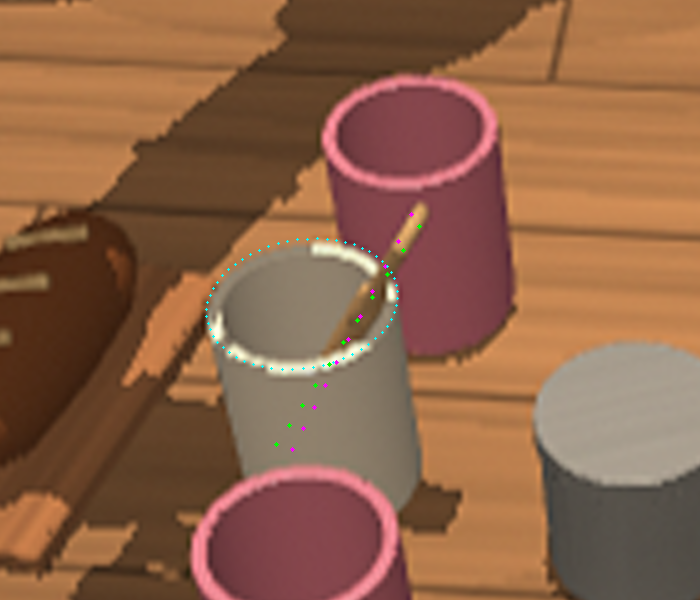

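The picture shows the spatula standing in the white crock. It leans on the rim's canister side with its paddle end at about (420,205), between the two predicted poses. The crock is at its original rim outline, and the gripper is clear.

```bash
python3 -c "
from workcell import bot
print(bot.close_job())"
```

```text
the job is handed in; nothing more can be done
None
```

I handed the job in with the spatula standing handle-down in the white crock, leaning on the rim on the canister side away from the loaf and released. The crock looked unmoved and the gripper was clear, but no verdict came back.

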